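# Load and trip the maker's-mark stamp

### The job

The stamping bed marks the undersides of the fired pieces. With the treadle still locked by its pin, set every fired piece upright and fully down in the nest that matches its shape; then draw the locking pin up out of its bore and park it in the side notch of the yellow fork, hanging by its collar, at the inner end of the notch; finally press the treadle all the way down to its stop for a moment and let it spring back up. Leave the pot, the bowl and the sponge where they are.

Things in the scene. Friction and masses are not known exactly. Their poses are not given: they have to be found in the camera images.
- round_piece: Smoke-black round fired piece, 66 mm across, its upper edge bevelled for the top 5 mm; 48 mm tall, flat top and underside; origin at the centre of its underside, z up. May be absent
- square_piece: Rust-red square fired piece, 52 x 52 mm with a paler square on top, sides along its x and y; 48 mm tall, flat top and underside; origin at the centre of its underside, z up. May be absent
- bar_piece: Ash-grey oblong fired piece, 88 mm along its x, 36 mm along its y, dark stripe on top; 48 mm tall, flat top and underside; origin at the centre of its underside, z up. May be absent
- hex_piece: Tan hexagonal fired piece, 56 mm across flats, a pair of flats faces its +y and -y, red dot on top; 48 mm tall, flat top and underside; origin at the centre of its underside, z up. May be absent
- cross_piece: Slate-blue cross-shaped fired piece: two bars, each 66 mm long and 26 mm wide, along its x and y; 48 mm tall, flat top and underside; origin at the centre of its underside, z up. May be absent
- nest_round: Nest plate, white plaster, 104 x 104 mm and 20 mm high, fixed on the bed; origin at the centre of its underside. The pocket is at its centre, its floor 6 mm and its rim 20 mm above the origin. Pocket: round (twelve-sided), 71 mm across.
- nest_square: Nest plate, white plaster, 104 x 104 mm and 20 mm high, fixed on the bed; origin at the centre of its underside. The pocket is at its centre, its floor 6 mm and its rim 20 mm above the origin. Pocket: square, 57 x 57 mm.
- nest_bar: Nest plate, white plaster, 104 x 104 mm and 20 mm high, fixed on the bed; origin at the centre of its underside. The pocket is at its centre, its floor 6 mm and its rim 20 mm above the origin. Pocket: oblong, 93 mm along x and 41 mm along y.
- nest_hex: Nest plate, white plaster, 104 x 104 mm and 20 mm high, fixed on the bed; origin at the centre of its underside. The pocket is at its centre, its floor 6 mm and its rim 20 mm above the origin. Pocket: hexagonal, 61 mm across flats, a pair of flats facing +y and -y.
- nest_cross: Nest plate, white plaster, 104 x 104 mm and 20 mm high, fixed on the bed; origin at the centre of its underside. The pocket is at its centre, its floor 6 mm and its rim 20 mm above the origin. Pocket: cross-shaped, arms along x and y, 71 mm over all and 31 mm wide.
- unit: Fixed treadle unit on a grey base plate 225 x 155 mm (x -125 to 100, y -85 to 70), 10 mm thick; origin on the bench. Its -x end, with the red pad, looks towards the robot; the steel bore block (36 x 36 mm, top at 50 mm) is on its +y side, the yellow fork (top at 90 mm) on its -y side. Apart from fork and pin nothing is higher than 80 mm.
- bore (a point): Mouth of the vertical bore in the steel block, 50 mm above the bench, 13 mm across, 40 mm deep.
- fork (a point): Seat of the parked pin's axis in the yellow fork's notch, level with the fork's top face, 90 mm above the bench. Notch 18 mm wide, open towards the unit's -x, where its prongs (8 mm thick) reach 24 mm from this point; its inner end wall is 10 mm towards +x. Below and before the mouth there is only the base plate. The pin hangs in it by its collar.
- pin: Locking pin, upright in the bore at first, 113 mm long; origin at its lower end, z up the pin. Steel shank 12 mm across, 75 mm long, 40 mm of it in the bore; collar 28 mm across, 6 mm thick; then a flat blue handle from 81 to 113 mm, 34 mm along its x, 14 mm along its y. In the bore it stops the treadle about half-way.
- pin_collar (a point): On the pin's axis at the underside of the collar, 75 mm above its lower end.
- treadle (a joint): Angle of the sprung treadle: 0 up, grows as its pad is pressed, 0.30 rad at its stop. The axis runs along the unit's y, 62 mm towards +x from the unit's origin and 45 mm above the bench. It springs back when let go. At the pad about 6 N starts it and about 12 N holds it at the stop.
- pad (a point): Centre of the top face of the red ribbed treadle pad, 70 x 60 mm, 142 mm from the treadle's axis; 68 mm above the bench when up, about 25 mm at the stop.
- jug: Bystander: white enamel pot, 90 mm across, 100 mm tall; origin under its centre.
- bowl: Bystander: blue bowl, 130 mm across, 60 mm tall; origin under its centre.
- sponge: Bystander: yellow sponge block 70 x 110 x 40 mm; origin under its centre.

How it is judged:
On the way, in this order (a step that is already met when the one before it is completed fails the run):
1. every piece present sits fully down in its own nest, with the pin still in its bore (horizontal distance between round_piece and nest_round below 0.007 m and z of round_piece in the frame of nest_round between 0.001 and 0.01 m and angle between each of round_piece, square_piece, bar_piece, hex_piece, cross_piece's own z axis and vertical below 0.08 rad and horizontal distance between square_piece and nest_square below 0.007 m and z of square_piece in the frame of nest_square between 0.001 and 0.01 m and horizontal distance between bar_piece and nest_bar below 0.007 m and z of bar_piece in the frame of nest_bar between 0.001 and 0.01 m and horizontal distance between hex_piece and nest_hex below 0.007 m and z of hex_piece in the frame of nest_hex between 0.001 and 0.01 m and horizontal distance between cross_piece and nest_cross below 0.007 m and z of cross_piece in the frame of nest_cross between 0.001 and 0.01 m and horizontal distance between pin_collar and bore below 0.006 m and z of pin_collar in the frame of bore below 0.042 m), for 0.2 s.
2. the pin hangs by its collar at the inner end of the fork's notch (horizontal distance between pin_collar and fork below 0.01 m and z of pin_collar in the frame of fork between -0.004 and 0.004 m and angle between pin's own z axis and vertical below 0.12 rad), for 0.3 s.
3. the treadle is pressed to its stop with the pin parked and the pieces in their nests (all of step 2 and value of joint treadle above 0.275 rad and horizontal distance between round_piece and nest_round below 0.007 m and z of round_piece in the frame of nest_round between 0.001 and 0.01 m and angle between each of round_piece, square_piece, bar_piece, hex_piece, cross_piece's own z axis and vertical below 0.08 rad and horizontal distance between square_piece and nest_square below 0.007 m and z of square_piece in the frame of nest_square between 0.001 and 0.01 m and horizontal distance between bar_piece and nest_bar below 0.007 m and z of bar_piece in the frame of nest_bar between 0.001 and 0.01 m and horizontal distance between hex_piece and nest_hex below 0.007 m and z of hex_piece in the frame of nest_hex between 0.001 and 0.01 m and horizontal distance between cross_piece and nest_cross below 0.007 m and z of cross_piece in the frame of nest_cross between 0.001 and 0.01 m), for 0.2 s.
At the end, for the whole second after the job is handed in: Each piece stands upright in its own nest, within 7 mm of centre and 4 mm of the floor; the pin hangs upright in the fork by its collar (4 mm), within 10 mm of the seat; the treadle is back up (below 0.04 rad); all at rest (all of step 2 and horizontal distance between round_piece and nest_round below 0.007 m and z of round_piece in the frame of nest_round between 0.001 and 0.01 m and angle between each of round_piece, square_piece, bar_piece, hex_piece, cross_piece's own z axis and vertical below 0.08 rad and horizontal distance between square_piece and nest_square below 0.007 m and z of square_piece in the frame of nest_square between 0.001 and 0.01 m and horizontal distance between bar_piece and nest_bar below 0.007 m and z of bar_piece in the frame of nest_bar between 0.001 and 0.01 m and horizontal distance between hex_piece and nest_hex below 0.007 m and z of hex_piece in the frame of nest_hex between 0.001 and 0.01 m and horizontal distance between cross_piece and nest_cross below 0.007 m and z of cross_piece in the frame of nest_cross between 0.001 and 0.01 m and linear speed of each of round_piece, square_piece, bar_piece, hex_piece, cross_piece, pin below 0.02 m/s and value of joint treadle below 0.04 rad); the robot touches nothing.
It fails at once if the pot is moved by more than 30 mm (distance of jug from where it was at the start of the episode above 0.03 m).
It fails at once if the bowl is moved by more than 30 mm (distance of bowl from where it was at the start of the episode above 0.03 m).
It fails at once if the sponge is moved by more than 30 mm (distance of sponge from where it was at the start of the episode above 0.03 m).
Of round_piece, square_piece, bar_piece, hex_piece, cross_piece only 3 to 5 are there at a start; the rules pass over those that are not, and their reading is None.
At some moment in a run one of round_piece, square_piece, bar_piece, hex_piece, cross_piece may be knocked a few centimetres aside while the robot is not near it.
It also fails if it takes over 210 s, if anything falls off the work surface, if the arm or the gripper's body presses on something with over 40 N, if the wrist force passes 120 N, or if a joint passes its speed limit or range.

### The arm

A 6-joint arm with a two-finger parallel gripper is mounted at the origin on the work surface. World frame = base frame: x ahead of the robot, y to its left, z up, the work surface at z = 0. Lengths are in m, angles in rad, forces in N, time in s.
With the tool pointing down it reaches from about 0.3 to 0.875 m from the base axis. Payload 6.4 kg.
Tool frame: the origin (TCP) lies on the centre line of the jaws, within the pads' length; the fingertips stand 8 mm ahead of it and the grasp point (between the pads) lies 11 mm behind it; z points along the fingers, y is the line along which they close (so a half turn about z gives the same grasp; the last joint's range is limited). The gripper opens to 85 mm and grips with 20 to 120 N. Pads are 22 mm wide; open, the fingers measure 114 mm over their backs; the gripper's body (76 mm by 85 mm) begins 54 mm behind the grasp point. The pads swing forward as they close: fully open they stand 13 mm farther back than shut.
Start: joints at [-1.34, 0.181, 1.607, -0, 1.354, -0.206], TCP at [0.243, -0.521, 0.239] pointing down, gripper open.
Joint ranges: [-2.99, 2.99], [-0.89, 2.07], [0.3, 2.58], [-1.14, 4.28], [0, 2.63], [-3.12, 3.12]. Speed limits (rad/s): [2.57, 2.57, 3.01, 3.14, 3.14, 3.14].

### API

Orientations are given as a unit quaternion [w, x, y, z].
In Python, from bench import ctrl gives the robot as it stands.
- The arm moves only by the shell command python3 -m handwheel 'ROWS' [OPENING]. ROWS is JSON, a list that holds one entry, the list of rows, each a list of 4 numbers: the shift along the tool's x, y, z each as a share of 20 cm, from -1 to 1, then the turn about the tool's z as a share of 1.5 rad, from -1 to 1. In form: [[[x, y, z, twist], ...]]. A call has 1 to 10 rows; each row is the pose to reach, as a shift and turn from the pose commanded when the call began, along the tool's axes at that moment; what a row does not reach only later rows make up. A row lasts 1/8 s, in which the tool goes at most 62.5 mm and 10.7 degrees, less where a joint would pass 70% of its speed; a pose out of reach is approached as far as the arm can. A call with a number of a shift or a turn outside -1 to 1 is refused whole. A call with a gripper value outside its range is refused whole. OPENING is the finger opening in mm, from 0 to 85.4, set as the call begins (- or left out, the last holds). The fingers move at their own pace and stop on an object; the grip force is fixed at half the most. Time passes only in rows, so rows that repeat a pose let the fingers close. It gives the time, the measured TCP pose, the force, the opening and the grip force at its end, in the units of the state.
- ctrl.get_obs(): the state, without advancing time (a new reading comes with each control period).
- ctrl.camera(name): name is "side" or "top"; returns a dict with "color" (400x640x3 uint8, red, green, blue), "range_z" (400x640 float32, m along the optical axis (not along the pixel's ray), 0 where there is no reading), "K" (3x3 intrinsics, pixels), "distortion" ([k1, k2, p1, p2, k3] as OpenCV has them; the pictures are not rectified), "pose" (4x4, takes a point from camera to world coordinates). Camera axes: x right, y down, z forward; pixel columns grow to the right and rows downward; lengths in m; the calibration is good to about 2 mm. A picture is of the moment at which its call begins.
- ctrl.hand_in(): hands the job in; it is judged then, once.
The state is a dict: "time_s": time; "q": joint angles; "dq": joint speeds; "joint_efforts": joint torques, N m; "eef_pos": TCP position; "eef_rot": TCP orientation; "wrist_force": force on the tool from outside, world axes, zero at the start; "torque": the same for the moment, N m; "opening": opening from 0.0 (shut) to 1.0 (fully open); "grasp_force": force on a finger pad.
Only numpy, scipy, OpenCV 4.12 (cv2) and the standard library are available. Lean on these libraries where they do the work, as an engineer would, in place of code of your own. Each camera call takes 0.05 s, during which the arm holds its last target. There are 200 camera calls.

## Working session

There is one attempt and no reset: what is moved stays moved. The work goes in short steps, Python scripts to look and compute and a shell command to move; the robot and the scene stay as the last step left them, time stands still between calls to the robot, and variables do not carry over. Pictures are saved under pics/ and viewed, at most 14 in all, crops included, and the job is handed in when it is done.

```bash
ls; mkdir -p pics; cat > h.py <<'E'
import numpy as np, cv2
from bench import ctrl
def cloud(c):
    K=c["K"];d=np.array(c["distortion"]);z=c["range_z"];h,w=z.shape
    u,v=np.meshgrid(np.arange(w),np.arange(h))
    p=cv2.undistortPoints(np.stack([u,v],-1).reshape(-1,1,2).astype(np.float64),np.array(K),d).reshape(h,w,2)
    P=np.dstack([p*z[...,None],z])
    T=np.array(c["pose"]);W=P@T[:3,:3].T+T[:3,3]
    W[z<=0]=np.nan
    return W
def save(c,n): cv2.imwrite(n,c["color"][...,::-1])
E
python3 - <<'E'
from h import *
import pickle
for n in ("top","side"):
    c=ctrl.camera(n); save(c,f"pics/{n}0.png"); pickle.dump(c,open(n+".pkl","wb"))
    print(n,np.round(c["pose"],3).tolist(),np.round(c["K"],1).tolist())
o=ctrl.get_obs();print(o)
E
```

```text
pics
top [[0.015, -0.994, 0.108, 0.454], [-1.0, -0.015, -0.002, -0.037], [0.004, -0.108, -0.994, 1.187], [0.0, 0.0, 0.0, 1.0]] [[424.3, 0.0, 321.2], [0.0, 424.3, 194.2], [0.0, 0.0, 1.0]]
side [[-0.799, -0.302, 0.52, 0.047], [-0.601, 0.406, -0.689, 0.668], [-0.003, -0.863, -0.506, 0.596], [0.0, 0.0, 0.0, 1.0]] [[420.7, 0.0, 317.0], [0.0, 420.7, 207.8], [0.0, 0.0, 1.0]]
{'time_s': 0.1, 'q': array([-1.34033717e+00,  1.81464638e-01,  1.60787368e+00,  4.26883726e-05,
        1.35380805e+00, -2.06288571e-01]), 'dq': array([ 0.00059983, -0.00052154, -0.00206831,  0.00021945,  0.00020329,
        0.00068271]), 'joint_efforts': array([-1.43294787e-04, -4.45879698e+01, -3.52236307e+01, -2.07762905e-04,
        4.21397213e-03, -6.25778554e-06]), 'eef_pos': array([ 0.24314691, -0.52054619,  0.23849201]), 'eef_rot': array([-7.77050470e-04,  9.76251734e-01,  2.16637826e-01,  1.14502769e-05]), 'wrist_force': array([-1.0881747 ,  0.16562874, -1.23990781]), 'torque': array([ 0.00232872,  0.04932062, -0.02697495]), 'grasp_force': 0.0, 'opening': 0.9977430465882543}
```

View pics/top0.png

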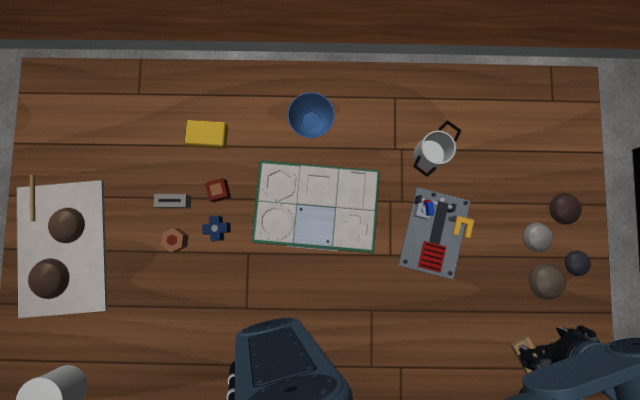

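View pics/side0.png

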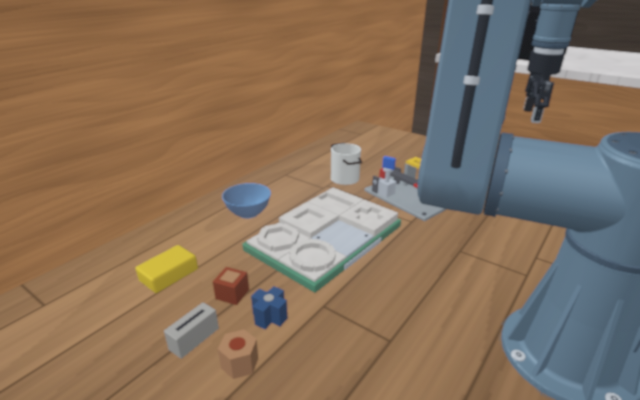

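The top view shows the bar at (170,200), square (217,189), cross (215,229) and hex (172,240). The bed is at (315,207), with its six cells as hex top-left, square top-middle, bar top-right, round bottom-left, blank bottom-middle and cross bottom-right. The unit is at (435,233), with the pin at (428,208) and the fork at (463,227). The round objects at the right (565,208) and (577,263) and at the left (66,225) and (48,278) need a height check, because one of them could be the round piece.

```bash
python3 - <<'E'
from h import *
import pickle
c=pickle.load(open("top.pkl","rb"));W=cloud(c);np.set_printoptions(precision=4,suppress=True)
for n,(u,v) in dict(bar=(170,200),sq=(217,189),cr=(215,229),hx=(172,240),a=(565,208),b=(538,236),c=(577,263),d=(547,282),e=(66,225),f=(48,278),bench=(200,300),nest=(315,190),plate=(315,225),fork=(463,221),pin=(428,208),pad=(432,257),base=(415,250)).items():
    print(n,W[v,u],c["color"][v,u], "zrow",W[v,u-20:u+21:4,2] if n in"abcdef" else "")
im=cv2.resize(c["color"][150:300,240:480],None,fx=3.3,fy=3.3,interpolation=cv2.INTER_CUBIC);cv2.imwrite("pics/c1.png",im[...,::-1])
s=c["color"][170:300,130:250];cv2.imwrite("pics/c2.png",cv2.resize(s,None,fx=4.5,fy=4.5,interpolation=cv2.INTER_CUBIC)[...,::-1])
E
```

```text
bar [0.5551 0.3668 0.0512] [28 27 33] zrow 
sq [0.5873 0.2424 0.0469] [125  86  63] zrow 
cr [0.4793 0.2427 0.0496] [122 120 117] zrow 
hx [0.4482 0.3567 0.0489] [90 35 27] zrow 
a [ 0.5505 -0.7064  0.0404] [62 51 46] zrow [ 0.0015  0.0141  0.0279  0.0345  0.0419  0.0404  0.044   0.0436  0.0427
     nan -0.0007]
b [ 0.4733 -0.6283  0.0411] [122 119 115] zrow [-0.0045  0.0029  0.0214  0.0299  0.0374  0.0411  0.0415  0.0447  0.0318
 -0.0033 -0.0004]
c [ 0.4019 -0.7357  0.035 ] [55 56 60] zrow [-0.0013 -0.0003  0.012   0.0243  0.0292  0.035   0.0343  0.0363  0.0296
 -0.0005 -0.0026]
d [ 0.3512 -0.6458  0.0455] [94 82 73] zrow [-0.003   0.0229  0.0368  0.0414  0.0456  0.0455  0.049   0.0465  0.0467
  0.0413  0.001 ]
e [0.4832 0.6398 0.0577] [68 54 45] zrow [0.0151 0.0541 0.0642 0.0637 0.0605 0.0577 0.0517 0.0503 0.0471 0.0345
 0.0098]
f [0.3441 0.6705 0.0682] [65 53 43] zrow [0.0118 0.062  0.063  0.0658 0.064  0.0682 0.061  0.0571 0.0529 0.0455
 0.0336]
bench [ 0.2851  0.289  -0.0028] [92 64 42] zrow 
nest [ 0.5901 -0.0227  0.0348] [163 157 153] zrow 
plate [ 0.4946 -0.0243  0.0336] [149 155 166] zrow 
fork [ 0.5084 -0.407   0.0938] [186 144  53] zrow 
pin [ 0.5388 -0.3104  0.1182] [ 19  44 109] zrow 
pad [ 0.4143 -0.3323  0.0682] [81 20 19] zrow 
base [ 0.4307 -0.3008  0.0098] [ 95  99 105] zrow
```

View pics/c1.png

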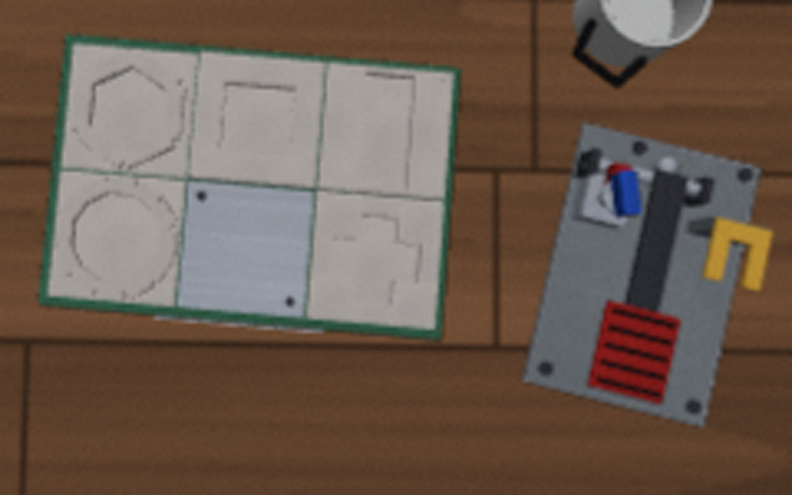

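The depth shows those other round things are rounded pebbles, so the round piece is absent and four pieces need placing. The crop shows the pin handle at about (625,190) and a fork notch opening towards image-bottom. The nest tops are at z≈0.034. Next I'll ortho-rectify both views at the nest-top plane.

```bash
cat >> h.py <<'E'
def proj(c,P):
    T=np.linalg.inv(np.array(c["pose"]))
    r,_=cv2.Rodrigues(T[:3,:3]);p,_=cv2.projectPoints(np.asarray(P,float).reshape(-1,1,3),r,T[:3,3],np.array(c["K"]),np.array(c["distortion"]))
    return p.reshape(-1,2)
def ortho(c,x0,x1,y0,y1,z,s=0.0005):
    # rows: x from x1 down to x0 ; cols: y from y1 down to y0
    X,Y=np.meshgrid(np.arange(x1,x0,-s),np.arange(y1,y0,-s),indexing="ij")
    m=proj(c,np.dstack([X,Y,np.full_like(X,z)])).reshape(X.shape+(2,)).astype(np.float32)
    return cv2.remap(c["color"],m[...,0],m[...,1],cv2.INTER_CUBIC)
E
python3 - <<'E'
from h import *
import pickle
c=pickle.load(open("top.pkl","rb"));s=pickle.load(open("side.pkl","rb"))
W=cloud(c); Ws=cloud(s)
for n,w in(("top",W),("side",Ws)):
    m=(w[...,0]>.44)&(w[...,0]<.65)&(w[...,1]>-.17)&(w[...,1]<.12)&(w[...,2]>.028)&(w[...,2]<.042); print(n,np.nanmedian(w[m][:,2]),m.sum())
    for q,(x,y) in dict(bar=(.555,.367),sq=(.587,.242),hx=(.448,.357),cr=(.479,.243)).items():
        m=(np.hypot(w[...,0]-x,w[...,1]-y)<.022)&(w[...,2]>.035);print(q,np.nanmedian(w[m],axis=0).round(4))
A=[ortho(k,.42,.67,-.19,.15,.034,.00085) for k in(c,s)]
im=np.hstack(A);cv2.imwrite("pics/o1.png",im[...,::-1]);print(im.shape)
E
```

```text
top 0.03537315461516144 4655
bar [0.555  0.3667 0.0475]
sq [0.5872 0.2421 0.0476]
hx [0.4482 0.3567 0.0475]
cr [0.4792 0.243  0.0474]
side 0.037369668293069036 2982
bar [0.5508 0.3671 0.0491]
sq [0.5864 0.2433 0.0494]
hx [0.4471 0.3578 0.0497]
cr [0.4779 0.2454 0.0492]
(295, 800, 3)
```

View pics/o1.png

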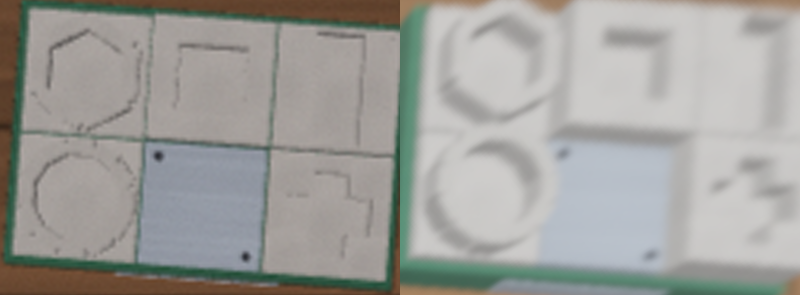

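The ortho views (top at left, side at right) show hex at (90,80), square at (212,80), bar at (335,85) and cross at (335,215) in the left panel, so nest x runs along image-up. Next I'll fit the bed rectangle, the piece silhouettes, and the pin and fork.

```bash
cat >> h.py <<'E'
from scipy.optimize import minimize
def poly(name):
    if name=="bar": return [np.array([[44,18],[-44,18],[-44,-18],[44,-18]])/1e3]
    if name=="sq": return [np.array([[26,26],[-26,26],[-26,-26],[26,-26]])/1e3]
    if name=="hx":
        a=np.arange(6)*np.pi/3; return [28/np.cos(np.pi/6)/1e3*np.c_[np.cos(a),np.sin(a)]]
    if name=="cr":
        a=np.array([[33,13],[-33,13],[-33,-13],[33,-13]])/1e3; return [a,a[:,::-1]]
    if name=="handle": a=np.array([[17,7],[-17,7],[-17,-7],[17,-7]])/1e3; return [a]
S=4
def sil(c,name,x,y,yaw,z0,z1,org,shape):
    R=np.array([[np.cos(yaw),-np.sin(yaw)],[np.sin(yaw),np.cos(yaw)]]);m=np.zeros(shape,np.uint8)
    for p in poly(name):
        q=p@R.T+[x,y];P=np.vstack([np.c_[q,np.full(len(q),z)] for z in(z0,z1)])
        h=cv2.convexHull(((proj(c,P)-org+.5)*S-.5).astype(np.float32))
        cv2.fillPoly(m,[np.round(h*16).astype(np.int32)],1,shift=4)
    return m
def masks(c,name,x,y,z0,z1,pad=14):
    p=proj(c,[[x+dx,y+dy,z] for dx in(-.045,.045) for dy in(-.045,.045) for z in(z0,z1)])
    a=np.floor(p.min(0)).astype(int)-pad;b=np.ceil(p.max(0)).astype(int)+pad
    a=np.maximum(a,0)
    I=cv2.resize(c["color"][a[1]:b[1],a[0]:b[0]],None,fx=S,fy=S,interpolation=cv2.INTER_CUBIC)
    return a,I
def fit(cams,name,x,y,yaw,z0,z1,gc=True):
    data=[]
    for c in cams:
        a,I=masks(c,name,x,y,z0,z1)
        m0=sil(c,name,x,y,yaw,z0,z1,a,I.shape[:2])
        k=lambda r:cv2.getStructuringElement(cv2.MORPH_ELLIPSE,(2*r+1,2*r+1))
        g=np.full(I.shape[:2],cv2.GC_BGD,np.uint8);g[cv2.dilate(m0,k(20))>0]=cv2.GC_PR_BGD;g[m0>0]=cv2.GC_PR_FGD;g[cv2.erode(m0,k(14))>0]=cv2.GC_FGD
        cv2.grabCut(np.ascontiguousarray(I[...,::-1]),g,None,np.zeros((1,65)),np.zeros((1,65)),6,cv2.GC_INIT_WITH_MASK)
        data.append((c,a,((g==1)|(g==3)).astype(np.uint8)))
    def cost(v):
        t=0
        for c,a,m in data:
            s=sil(c,name,v[0],v[1],v[2],z0,z1,a,m.shape);t+=1-(s&m).sum()/(s|m).sum()
        return t/len(data)
    best=None
    for y0 in (yaw,yaw+.1,yaw-.1):
        sx=np.array([[x,y,y0],[x+.006,y,y0],[x,y+.006,y0],[x,y,y0+.12]])
        r=minimize(cost,[x,y,y0],method="Nelder-Mead",options=dict(initial_simplex=sx,xatol=1e-4,fatol=1e-4))
        if best is None or r.fun<best.fun: best=r
    return best.x,best.fun
E
cat > bed.py <<'E'
from h import *
import pickle
c=pickle.load(open("top.pkl","rb"));s=pickle.load(open("side.pkl","rb"))
g=dict(bar=(.553,.367,1.57),sq=(.587,.242,0.1),hx=(.448,.357,0.),cr=(.479,.243,0.))
for n,(x,y,w) in g.items():
    for nm,cs in(("top",[c]),("side",[s]),("both",[c,s])):
        r,f=fit(cs,n,x,y,w,0,.048);print(n,nm,r.round(4),round(f,3))
# bed
for nm,k in(("top",c),("side",s)):
    o=ortho(k,.40,.68,-.2,.17,.0355).astype(int)
    hsv=cv2.cvtColor(o.astype(np.uint8),cv2.COLOR_RGB2HSV)
    m=((hsv[...,1]<70)&(hsv[...,2]>110)).astype(np.uint8)
    m=cv2.morphologyEx(cv2.morphologyEx(m,cv2.MORPH_CLOSE,np.ones((13,13))),cv2.MORPH_OPEN,np.ones((31,31)))
    q=max(cv2.findContours(m,0,2)[0],key=cv2.contourArea);(u,v),(w,h),a=cv2.minAreaRect(q)
    print(nm,"bed centre",.68-v*.0005,.17-u*.0005,"dims",w*.0005,h*.0005,a, (np.array([.68,.17])-cv2.boxPoints(((u,v),(w,h),a))[:,::-1]*.0005).round(4).tolist())
E
python3 bed.py
```

```text
bar top [0.5548 0.3686 1.5543] 0.084
bar side [0.5554 0.3701 1.5931] 0.014
bar both [0.5552 0.3703 1.579 ] 0.054
sq top [0.5872 0.2461 0.2696] 0.037
sq side [0.5867 0.246  0.2533] 0.031
sq both [0.5872 0.2457 0.2697] 0.04
hx top [ 0.4489  0.3588 -0.0729] 0.061
hx side [ 0.4483  0.3582 -0.0691] 0.045
hx both [ 0.4487  0.3584 -0.1066] 0.044
cr top [0.4825 0.2457 0.1043] 0.027
cr side [0.4821 0.2453 0.1181] 0.023
cr both [0.4825 0.2456 0.1087] 0.033
top bed centre 0.5487570343017578 -0.026111083984375005 dims 0.32013922119140625 0.21492366027832033 4.040204048156738 [[0.4528, 0.1411], [0.6672, 0.126], [0.6447, -0.1934], [0.4303, -0.1782]]
side bed centre 0.5433864135742188 -0.031642181396484365 dims 0.3472705688476563 0.26401724243164065 3.310941457748413 [[0.4216, 0.1493], [0.6852, 0.1341], [0.6651, -0.2126], [0.4016, -0.1974]]
```

```bash
cat > nest.py <<'E'
from h import *
import pickle
from scipy.ndimage import map_coordinates, gaussian_filter
c=pickle.load(open("top.pkl","rb"));s=pickle.load(open("side.pkl","rb"))
I=c["color"].astype(float);G=I[...,1]-(I[...,0]+I[...,2])/2
def samp(F,k,P): p=proj(k,P); return map_coordinates(F,[p[:,1],p[:,0]],order=1)
def lines(v,z=.034):
    cx,cy,a,p=v;X=np.array([np.cos(a),np.sin(a)]);Y=np.array([-X[1],X[0]]);t=np.linspace(-1,1,200)[:,None]
    L=[t*.155*Y, t*.1*X+p/2*Y, t*.1*X-p/2*Y]
    return np.c_[np.vstack(L)+[cx,cy],np.full(600,z)]
best=max(((samp(G,c,lines((cx,cy,a,p))).mean(),cx,cy,a,p) for cx in np.arange(.54,.558,.001) for cy in np.arange(-.034,-.018,.001) for a in np.arange(-.1,-.03,.01) for p in (.104,.106,.108)))
r=minimize(lambda v:-samp(gaussian_filter(G,.6),c,lines(v)).mean(),best[1:],method="Nelder-Mead",options=dict(initial_simplex=np.array(best[1:])+np.vstack([np.zeros(4),np.diag([.002,.002,.01,.002])]),xatol=1e-5,fatol=1e-4))
print("grid",r.x.round(4),-r.fun)
cx,cy,a,p=r.x;X=np.array([np.cos(a),np.sin(a)]);Y=np.array([-X[1],X[0]])
cell=lambda i,j:np.array([cx,cy])+i*p/2*X+j*p*Y
guess=dict(hx=cell(1,1),sq=cell(1,0),bar=cell(1,-1),cr=cell(-1,-1))
g=lambda k:(lambda L:np.hypot(cv2.Sobel(L,5,1,0),cv2.Sobel(L,5,0,1)))(gaussian_filter(cv2.cvtColor(k["color"],cv2.COLOR_RGB2GRAY).astype(np.float32),.7))
gr=[g(c),g(s)]
pl=dict(bar=np.array([[46.5,20.5],[-46.5,20.5],[-46.5,-20.5],[46.5,-20.5]])/1e3,sq=28.5e-3*np.array([[1,1],[-1,1],[-1,-1],[1,-1]]),
 hx=poly("hx")[0]*30.5/28,cr=np.array([[35.5,15.5],[15.5,15.5],[15.5,35.5],[-15.5,35.5],[-15.5,15.5],[-35.5,15.5],[-35.5,-15.5],[-15.5,-15.5],[-15.5,-35.5],[15.5,-35.5],[15.5,-15.5],[35.5,-15.5]])/1e3)
def edge(n,x,y,w,z):
    q=pl[n];e=np.roll(q,-1,0);t=np.linspace(.05,.95,40)[:,None,None];P=(q+(e-q)*t).reshape(-1,2)
    R=np.array([[np.cos(w),-np.sin(w)],[np.sin(w),np.cos(w)]]);return np.c_[P@R.T+[x,y],np.full(len(P),z)]
for n,q in guess.items():
    print(n,"grid",q.round(4))
    for nm,ks in(("top",[0]),("side",[1])):
      for z in((.034,)if nm=="top" else(.034,.036)):
        f=lambda x,y:sum(samp(gr[k],(c,s)[k],edge(n,x,y,a,z)).mean() for k in ks)
        b=max((f(q[0]+dx,q[1]+dy),q[0]+dx,q[1]+dy) for dx in np.arange(-.008,.0081,.0005) for dy in np.arange(-.008,.0081,.0005));print("  ",nm,z,np.round(b,4))
E
python3 nest.py
```

```text
grid [ 0.5474 -0.0254 -0.0705  0.1062] 4.992614394058367
hx grid [0.6079 0.0768]
   top 0.034 [48.277   0.6064  0.0753]
   side 0.034 [69.4367  0.6104  0.0723]
   side 0.036 [69.2118  0.6084  0.0748]
sq grid [ 0.6004 -0.0292]
   top 0.034 [ 3.88254e+01  6.05400e-01 -2.72000e-02]
   side 0.034 [ 5.21378e+01  5.92400e-01 -2.57000e-02]
   side 0.036 [ 5.1768e+01  5.9240e-01 -2.3700e-02]
bar grid [ 0.5929 -0.1351]
   top 0.034 [68.0687  0.6009 -0.1396]
   side 0.034 [40.8683  0.5964 -0.1406]
   side 0.036 [40.6402  0.5944 -0.1376]
cr grid [ 0.4869 -0.1277]
   top 0.034 [26.6681  0.4849 -0.1252]
   side 0.034 [50.6495  0.4824 -0.1307]
   side 0.036 [50.8773  0.4809 -0.1277]
```

The grid and rectangle fits agree on the bed: centre (0.548, -0.026), yaw -0.0705, pitch 0.106, rim at about 0.035. The piece fits from the two views agree within about 1 mm. Next is a helper that works out the shifts.

```bash
cat > plan.py <<'E'
# usage: plan.py "x,y,z,theta" ...  -> shift in move units from pose to pose (theta: world angle of tool x)
import sys; from h import *
from scipy.spatial.transform import Rotation as Ro
def now():
    o=ctrl.get_obs();q=o["eef_rot"];R=Ro.from_quat([q[1],q[2],q[3],q[0]]).as_matrix()
    return o["eef_pos"],np.arctan2(R[1,0],R[0,0]),o
p,t,o=now(); print("now",p.round(4),round(t,4),"t",round(o["time_s"],2),"F",o["wrist_force"].round(1),"op",round(o["opening"],3),"gf",round(o["grasp_force"],1))
for a in sys.argv[1:]:
    x,y,z,th=map(float,a.split(","))
    d=np.array([x,y,z])-p; tw=-((th-t))
    u=np.array([np.cos(t)*d[0]+np.sin(t)*d[1], np.sin(t)*d[0]-np.cos(t)*d[1], -d[2]])/.2
    n=max(np.linalg.norm(d)/.0625,abs(tw)/.187)
    print(a,"->",u.round(3).tolist(),"tw",round(tw/1.5,3),"rows>=",round(n,1)); p=np.array([x,y,z]);t=th
E
python3 plan.py .30,-.32,.24,.4367 .45,-.1,.24,.4367 .50,.10,.24,.8 .555,.27,.2,1.579 .5552,.3695,.13,1.579 .5552,.3695,.034,1.579
```

```text
now [ 0.2431 -0.5205  0.2385] 0.4367 t 0.1 F [-1.1  0.2 -1.2] op 0.998 gf 0.0
.30,-.32,.24,.4367 -> [0.682, -0.788, -0.008] tw 0.0 rows>= 3.3
.45,-.1,.24,.4367 -> [1.145, -0.68, -0.0] tw -0.0 rows>= 4.3
.50,.10,.24,.8 -> [0.649, -0.8, -0.0] tw -0.242 rows>= 3.3
.555,.27,.2,1.579 -> [0.801, -0.395, 0.2] tw -0.519 rows>= 4.2
.5552,.3695,.13,1.579 -> [0.497, 0.005, 0.35] tw -0.0 rows>= 1.9
.5552,.3695,.034,1.579 -> [0.0, 0.0, 0.48] tw -0.0 rows>= 1.5
```

```bash
H="python3 -m handwheel"
$H '[[[0.23,-0.26,0,0],[0.45,-0.52,0,0],[0.68,-0.79,0,0],[0.68,-0.79,0,0]]]' 85 
$H '[[[0.25,-0.15,0,0],[0.5,-0.3,0,0],[0.75,-0.45,0,0],[0.95,-0.57,0,0],[0.95,-0.57,0,0]]]'
python3 plan.py .50,.10,.24,.8 .555,.27,.2,1.579 .5552,.3695,.13,1.579 .5552,.3695,.032,1.579
```

```text
time_s: 0.6
eef_pos: [0.3, -0.3172, 0.2388]
eef_rot: [-0.001, 0.976, 0.218, 0.0]
wrist_force: [0.2, -0.6, -0.9]
opening: 0.994
grasp_force: 0.0
time_s: 1.23
eef_pos: [0.4249, -0.1346, 0.2392]
eef_rot: [-0.0, 0.976, 0.219, 0.0]
wrist_force: [0.4, -1.0, 0.5]
opening: 0.993
grasp_force: 0.0
now [ 0.4249 -0.1346  0.2392] 0.4416 t 1.23 F [ 0.4 -1.   0.5] op 0.993 gf 0.0
.50,.10,.24,.8 -> [0.841, -0.9, -0.004] tw -0.239 rows>= 3.9
.555,.27,.2,1.579 -> [0.801, -0.395, 0.2] tw -0.519 rows>= 4.2
.5552,.3695,.13,1.579 -> [0.497, 0.005, 0.35] tw -0.0 rows>= 1.9
.5552,.3695,.032,1.579 -> [0.0, 0.0, 0.49] tw -0.0 rows>= 1.6
```

```bash
H="python3 -m handwheel"
$H '[[[0.21,-0.22,0,-0.06],[0.42,-0.45,0,-0.12],[0.63,-0.67,0,-0.18],[0.84,-0.9,0,-0.239],[0.84,-0.9,0,-0.239]]]' |head -2
$H '[[[0.16,-0.08,0.04,-0.1],[0.32,-0.16,0.08,-0.21],[0.48,-0.24,0.12,-0.31],[0.64,-0.32,0.16,-0.42],[0.801,-0.395,0.2,-0.519],[0.801,-0.395,0.2,-0.519]]]' 70|head -2
python3 plan.py .5552,.3695,.13,1.579 .5552,.3695,.032,1.579
python3 - <<'E'
from h import *
c=ctrl.camera("top");save(c,"pics/t1.png")
s=ctrl.camera("side")
for n,(x,y,w) in dict(bar=(.555,.370,1.579),sq=(.587,.246,0.268),hx=(.4485,.358,-.09),cr=(.482,.2455,0.109)).items():
    for nm,k in(("t",c),("s",s)): 
        r,f=fit([k],n,x,y,w,0,.048);print(n,nm,r.round(4),round(f,3))
E
```

```text
time_s: 1.85
eef_pos: [0.5003, 0.1, 0.239]
time_s: 2.6
eef_pos: [0.556, 0.2666, 0.1979]
now [0.556  0.2666 0.1979] 1.5741 t 2.6 F [ 0.2 -0.7 -0.1] op 0.819 gf 0.0
.5552,.3695,.13,1.579 -> [0.515, -0.002, 0.34] tw -0.003 rows>= 2.0
.5552,.3695,.032,1.579 -> [0.0, 0.0, 0.49] tw -0.0 rows>= 1.6
bar t [0.5534 0.3738 1.8563] 0.354
bar s [0.5553 0.3702 1.577 ] 0.024
sq t [0.5873 0.2462 0.2656] 0.036
sq s [0.5859 0.246  0.2532] 0.038
hx t [ 0.4494  0.3525 -0.1892] 0.355
hx s [ 0.4485  0.3582 -0.0342] 0.033
cr t [0.4823 0.2457 0.1129] 0.032
cr s [0.4822 0.2452 0.1221] 0.021
```

```bash
H="python3 -m handwheel"
$H '[[[0.26,0,0.17,0],[0.515,-0.002,0.34,-0.003],[0.515,-0.002,0.6,-0.003],[0.515,-0.002,0.83,-0.003],[0.515,-0.002,0.83,-0.003]]]' |head -2
$H '[[[0,0,0,0],[0,0,0,0],[0,0,0,0],[0,0,0,0],[0,0,0,0],[0,0,0,0]]]' 20
$H '[[[0,0,-0.25,0],[0,0,-0.5,0],[0,0,-0.7,0],[0,0,-0.7,0]]]'
python3 plan.py .56,.20,.17,.9 .58,.03,.17,.2 .5935,-.1353,.12,-.0705 .5935,-.1353,.054,-.0705
```

```text
time_s: 3.32
eef_pos: [0.5519, 0.3669, 0.0292]
time_s: 4.08
eef_pos: [0.5571, 0.3708, 0.037]
eef_rot: [0.001, 0.705, 0.71, 0.002]
wrist_force: [0.0, -1.1, 7.9]
opening: 0.404
grasp_force: 62.8
time_s: 4.58
eef_pos: [0.5574, 0.3714, 0.1792]
eef_rot: [0.002, 0.704, 0.71, 0.005]
wrist_force: [1.1, 0.3, -1.8]
opening: 0.406
grasp_force: 61.6
now [0.5574 0.3714 0.1792] 1.5783 t 4.58 F [ 1.1  0.3 -1.8] op 0.406 gf 61.6
.56,.20,.17,.9 -> [-0.857, 0.006, 0.046] tw 0.452 rows>= 3.6
.58,.03,.17,.2 -> [-0.604, 0.607, -0.0] tw 0.467 rows>= 3.7
.5935,-.1353,.12,-.0705 -> [-0.098, 0.823, 0.25] tw 0.18 rows>= 2.8
.5935,-.1353,.054,-.0705 -> [0.0, -0.0, 0.33] tw -0.0 rows>= 1.1
```

```bash
H="python3 -m handwheel"
$H '[[[0,0,0,0],[0,0,0,0]]]'
python3 plan.py .56,.20,.17,.9 
python3 - <<'E'
from h import *
s=ctrl.camera("side");save(s,"pics/s1.png")
cv2.imwrite("pics/s1.png",cv2.resize(s["color"][100:400,50:450],None,fx=1.5,fy=1.5)[...,::-1])
E
```

```text
time_s: 4.82
eef_pos: [0.5533, 0.3696, 0.1708]
eef_rot: [-0.001, 0.704, 0.71, -0.002]
wrist_force: [0.2, 0.9, -2.7]
opening: 0.403
grasp_force: 61.6
now [0.5533 0.3696 0.1708] 1.5782 t 4.83 F [ 0.2  0.9 -2.7] op 0.403 gf 61.6
.56,.20,.17,.9 -> [-0.848, 0.027, 0.004] tw 0.452 rows>= 3.6
```

View pics/s1.png

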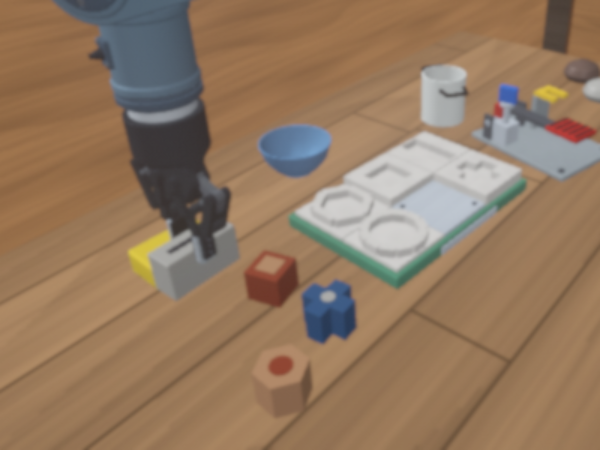

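The side crop shows the bar held level at (190,255), with the other pieces untouched. The arm rings for a few tenths of a second after fast moves, so I'll add settling rows.

```bash
H="python3 -m handwheel"
$H '[[[-0.14,0.005,0,0.075],[-0.28,0.01,0,0.15],[-0.42,0.015,0,0.225],[-0.56,0.02,0,0.3],[-0.7,0.025,0,0.375],[-0.848,0.03,0,0.452],[-0.848,0.03,0,0.452]]]' |head -2
$H '[[[-0.1,0.1,0,0.08],[-0.2,0.2,0,0.16],[-0.3,0.3,0,0.24],[-0.4,0.4,0,0.32],[-0.5,0.5,0,0.4],[-0.604,0.607,0,0.467],[-0.604,0.607,0,0.467]]]' |head -2
$H '[[[-0.02,0.2,0.06,0.045],[-0.05,0.4,0.12,0.09],[-0.07,0.6,0.16,0.13],[-0.09,0.75,0.2,0.17],[-0.098,0.823,0.2,0.18],[-0.098,0.823,0.2,0.18],[-0.098,0.823,0.2,0.18],[-0.098,0.823,0.2,0.18],[-0.098,0.823,0.2,0.18],[-0.098,0.823,0.2,0.18]]]' |head -2
python3 plan.py .5935,-.1353,.08,-.0705
python3 - <<'E'
from h import *
for n in("top","side"):
    k=ctrl.camera(n)
    for z in (.098,.095): print(n,z,fit([k],"bar",.5935,-.1353,-.07,z,z+.048))
E
python3 plan.py
```

```text
time_s: 5.75
eef_pos: [0.5616, 0.1987, 0.172]
time_s: 6.62
eef_pos: [0.5821, 0.0295, 0.1725]
time_s: 7.88
eef_pos: [0.5955, -0.1343, 0.1334]
now [ 0.5955 -0.1343  0.1334] -0.0696 t 7.88 F [-0.4  0.2 -3.2] op 0.408 gf 61.4
.5935,-.1353,.08,-.0705 -> [-0.01, 0.006, 0.267] tw 0.001 rows>= 0.9
top 0.098 (array([ 0.59010503, -0.13215677,  0.01654514]), np.float64(0.27983025461807287))
top 0.095 (array([ 0.58990178, -0.13224157,  0.03893252]), np.float64(0.2876447876447876))
side 0.098 (array([ 0.59315329, -0.13543272,  0.11368313]), np.float64(0.18338469278661718))
side 0.095 (array([ 0.59747804, -0.14038723,  0.05658065]), np.float64(0.17845741284637973))
now [ 0.5955 -0.1345  0.1333] -0.07 t 7.97 F [ 0.6 -0.  -2.7] op 0.407 gf 61.4
```

```bash
H="python3 -m handwheel"
$H '[[[-0.01,0.006,0.1,0],[-0.01,0.006,0.2,0],[-0.01,0.006,0.29,0],[-0.01,0.006,0.31,0],[-0.01,0.006,0.33,0],[-0.01,0.006,0.345,0],[-0.01,0.006,0.36,0],[-0.01,0.006,0.375,0],[-0.01,0.006,0.385,0],[-0.01,0.006,0.385,0]]]'
python3 plan.py .5935,-.1353,.054,-.0705
```

```text
time_s: 9.22
eef_pos: [0.5958, -0.1359, 0.0697]
eef_rot: [0.001, 0.999, -0.034, 0.002]
wrist_force: [-41.4, 15.5, 92.7]
opening: 0.408
grasp_force: 80.4
now [ 0.5958 -0.1359  0.0697] -0.0675 t 9.22 F [-41.4  15.5  92.7] op 0.408 gf 80.4
.5935,-.1353,.054,-.0705 -> [-0.012, -0.002, 0.078] tw 0.002 rows>= 0.3
```

```bash
H="python3 -m handwheel"
$H '[[[0,0,-0.1,0],[0,0,-0.15,0],[0,0,-0.15,0],[0,0,-0.15,0],[0,0,-0.15,0],[0,0,-0.15,0]]]'
python3 - <<'E'
from h import *
c=ctrl.camera("top");s=ctrl.camera("side")
a=c["color"][160:260,320:420];b=s["color"][140:260,300:420]
im=np.hstack([cv2.resize(a,(400,400),interpolation=2),cv2.resize(b,(400,400),interpolation=2)]);cv2.imwrite("pics/p2.png",im[...,::-1])
E
python3 plan.py
```

```text
time_s: 9.98
eef_pos: [0.593, -0.1356, 0.0854]
eef_rot: [-0.0, 0.999, -0.035, -0.001]
wrist_force: [1.5, -0.4, -2.4]
opening: 0.406
grasp_force: 68.2
now [ 0.5933 -0.1356  0.0859] -0.0703 t 10.07 F [ 0.6  0.8 -2.3] op 0.406 gf 68.2
```

View pics/p2.png

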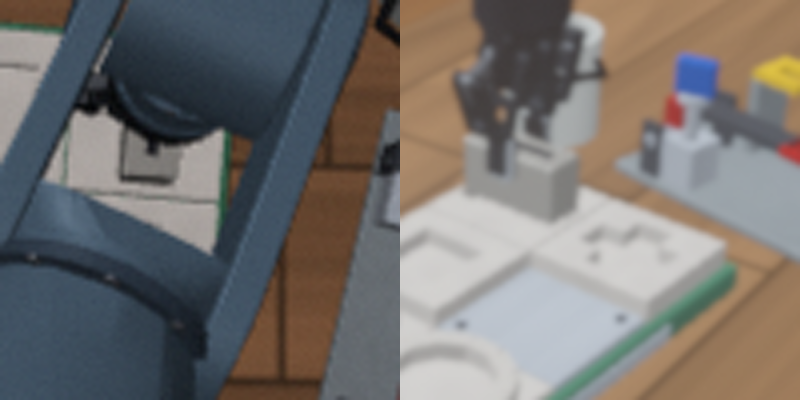

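The crop shows the bar hanging level above the bar nest, (150,165) on the left and (520,180) on the right. It had landed on the rim. Next I'll refine the nest position with a joint pocket fit, and measure the held bar in the same camera frame.

```bash
cat > joint.py <<'E'
exec(open("nest.py").read().split("for n,q in guess")[0])
L=cv2.cvtColor(c["color"],cv2.COLOR_RGB2GRAY);L=cv2.resize(L,None,fx=4,fy=4,interpolation=cv2.INTER_CUBIC)
B=gaussian_filter(cv2.morphologyEx(L,cv2.MORPH_BLACKHAT,np.ones((25,25))).astype(np.float32),2)
def sB(P): p=(proj(c,P)+.5)*4-.5; return map_coordinates(B,[p[:,1],p[:,0]],order=1)
a12=np.arange(12)*np.pi/6
ij=dict(hx=(1,1),sq=(1,0),bar=(1,-1),cr=(-1,-1))
def pts(v,n,z):
    cx,cy,a,p=v;X=np.array([np.cos(a),np.sin(a)]);Y=np.array([-X[1],X[0]]);i,j=ij[n]
    q=np.array([cx,cy])+i*p/2*X+j*p*Y;return edge(n,*q,a,z)
for z in(.035,.029):
  f=lambda v:-np.mean([np.minimum(sB(pts(v,n,z)),40).mean() for n in ij])
  b=min((f((cx,cy,-.0705,.1062)),cx,cy,-.0705,.1062) for cx in np.arange(.54,.557,.001) for cy in np.arange(-.035,-.016,.001))
  r=minimize(f,b[1:],method="Nelder-Mead",options=dict(initial_simplex=np.array(b[1:])+np.vstack([np.zeros(4),np.diag([.002,.002,.01,.001])]),xatol=1e-5,fatol=1e-4))
  print("joint",z,r.x.round(4),r.fun)
  for n in ij:
    v=r.x;bb=max((np.minimum(sB(pts((v[0]+dx,v[1]+dy,v[2],v[3]),n,z)),40).mean(),dx,dy) for dx in np.arange(-.004,.0041,.0005) for dy in np.arange(-.004,.0041,.0005));print("  ",n,np.round(bb,4), (edge(n,0,0,0,0).shape))
E
python3 joint.py
cat > held.py <<'E'
import sys; from h import *
from scipy.ndimage import map_coordinates, gaussian_filter
x,y,w,zb=map(float,sys.argv[2:6]);n=sys.argv[1]
def ed(v,z):
    R=np.array([[np.cos(w),-np.sin(w)],[np.sin(w),np.cos(w)]]);q=poly(n)[0]@R.T+v[:2];return q
out=[]
s=ctrl.camera("side");L=gaussian_filter(cv2.cvtColor(s["color"],cv2.COLOR_RGB2GRAY).astype(np.float32),.7)
g=np.hypot(cv2.Sobel(L,5,1,0),cv2.Sobel(L,5,0,1))
def f(v):
    q=ed(v,0);t=np.linspace(0,1,40)[:,None];P=[]
    o=np.argsort((q-[.05,.67])@[ .6,-.7])  # nearest to camera first
    near=o[:3];i0=o[0]
    for i in o[1:3]: P.append(np.c_[q[i0]+(q[i]-q[i0])*t,np.full(40,v[2])])
    for i in near: P.append(np.c_[np.tile(q[i],(15,1)),v[2]+np.linspace(.001,.02,15)])
    p=proj(s,np.vstack(P));return -map_coordinates(g,[p[:,1],p[:,0]],order=1).mean()
b=min((f((x+dx,y+dy,zb)),x+dx,y+dy,zb) for dx in np.arange(-.006,.0061,.001) for dy in np.arange(-.006,.0061,.001))
print("held",np.round(b,4))
r=minimize(f,b[1:],method="Nelder-Mead",options=dict(initial_simplex=np.array(b[1:])+np.vstack([np.zeros(3),np.eye(3)*.002])));print("free z",r.x.round(4),r.fun)
E
python3 held.py bar .5935 -.1356 -.0703 .0535
```

```text
grid [ 0.5474 -0.0254 -0.0705  0.1062] 4.992614394058367
joint 0.035 [ 0.5484 -0.0253 -0.073   0.107 ] -13.094453811645508
   hx [17.0172  0.      0.    ] (240, 3)
   sq [13.353  0.     0.   ] (160, 3)
   bar [ 1.34857e+01 -5.00000e-04  0.00000e+00] (160, 3)
   cr [8.5996e+00 5.0000e-04 0.0000e+00] (480, 3)
joint 0.029 [ 0.5491 -0.0253 -0.0727  0.1077] -13.071249008178711
   hx [17.0304  0.      0.    ] (240, 3)
   sq [13.3644  0.      0.    ] (160, 3)
   bar [13.3583  0.      0.    ] (160, 3)
   cr [8.6043e+00 5.0000e-04 0.0000e+00] (480, 3)
held [-1.216465e+02  5.925000e-01 -1.356000e-01  5.350000e-02]
free z [ 0.5997 -0.1474  0.0453] -121.79515838623047
```

```bash
H="python3 -m handwheel"
python3 plan.py .5945,-.1359,.070,-.073
$H '[[[0.005,0.003,0.02,0.002],[0.006,0.003,0.04,0.002],[0.006,0.003,0.06,0.002],[0.006,0.003,0.075,0.002],[0.006,0.003,0.075,0.002],[0.006,0.003,0.085,0.002],[0.006,0.003,0.095,0.002],[0.006,0.003,0.1,0.002],[0.006,0.003,0.1,0.002]]]'
python3 plan.py
```

```text
now [ 0.5933 -0.1357  0.086 ] -0.0702 t 10.12 F [ 0.8 -0.9 -1.9] op 0.405 gf 68.2
.5945,-.1359,.070,-.073 -> [0.006, 0.001, 0.08] tw 0.002 rows>= 0.3
time_s: 11.25
eef_pos: [0.5945, -0.1364, 0.07]
eef_rot: [0.0, 0.999, -0.036, -0.0]
wrist_force: [-14.4, 4.7, 25.5]
opening: 0.405
grasp_force: 71.8
now [ 0.5945 -0.1364  0.07  ] -0.0726 t 11.25 F [-14.4   4.7  25.5] op 0.405 gf 71.8
```

```bash
H="python3 -m handwheel"
for k in 1; do
$H '[[[0,0.006,0,0],[0,0.012,0,0],[0,0.006,0,0],[0,-0.006,0,0],[0,-0.012,0,0],[0,0,0,0]]]' |sed -n '2p;4p'
$H '[[[-0.006,0,0,0],[-0.012,0,0,0],[-0.018,0,0,0],[-0.018,0,0,0]]]' |sed -n '2p;4p'
done; python3 plan.py
```

```text
eef_pos: [0.5952, -0.1366, 0.0699]
wrist_force: [-10.6, 8.8, 23.4]
eef_pos: [0.5949, -0.1366, 0.0699]
wrist_force: [3.9, 2.3, 8.5]
now [ 0.5949 -0.1366  0.0699] -0.0734 t 12.5 F [3.9 2.3 8.5] op 0.406 gf 69.6
```

```bash
python3 - <<'E'
from h import *
c=ctrl.camera("top");s=ctrl.camera("side")
b=s["color"][165:225,310:370].copy();a=c["color"][180:220,335:375]
im=np.hstack([cv2.resize(a,(400,400),interpolation=2),cv2.resize(b,(400,400),interpolation=2)])
# predicted nest pocket outline (yellow) at rim
w=-.073;R=np.array([[np.cos(w),-np.sin(w)],[np.sin(w),np.cos(w)]])
q=np.array([[46.5,20.5],[-46.5,20.5],[-46.5,-20.5],[46.5,-20.5]])/1e3@R.T+[.594,-.1359]
P=np.c_[q,np.full(4,.035)]
pa=(proj(c,P)-[335,180]+.5)*10;pb=(proj(s,P)-[310,165]+.5)*(400/60)+[400,0]
for p in(pa,pb): cv2.polylines(im,[np.round(p).astype(int)],True,(255,255,0),1)
cv2.imwrite("pics/p3.png",im[...,::-1])
E
```

```text
(no output)
```

View pics/p3.png

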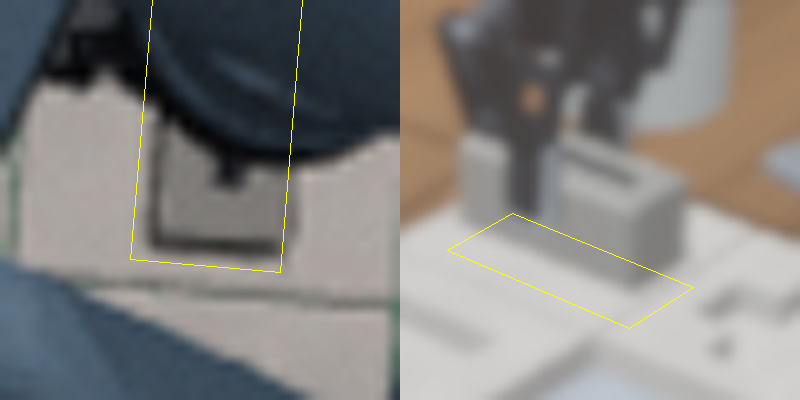

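```bash
python3 - <<'E'
from h import *
s=ctrl.camera("side");w=-.073;R=np.array([[np.cos(w),-np.sin(w)],[np.sin(w),np.cos(w)]])
q=poly("bar")[0]@R.T+[.594,-.1359]
for z in(.021,.035,.050,.069,.083,.098): print(z,((proj(s,np.c_[q,np.full(4,z)])-[310,165]+.5)*400/60+[400,0]).round(0).tolist())
W=cloud(s);print("nest near bar, z at px:",[W[v,u].round(3).tolist() for u,v in((330,222),(300,205),(365,212),(335,215))])
E
```

```text
0.021 [[456.0, 279.0], [627.0, 354.0], [682.0, 318.0], [513.0, 246.0]]
0.035 [[456.0, 249.0], [628.0, 323.0], [684.0, 287.0], [513.0, 217.0]]
0.05 [[456.0, 217.0], [629.0, 289.0], [685.0, 254.0], [514.0, 185.0]]
0.069 [[456.0, 175.0], [630.0, 246.0], [687.0, 212.0], [514.0, 144.0]]
0.083 [[456.0, 144.0], [631.0, 214.0], [689.0, 180.0], [514.0, 113.0]]
0.098 [[456.0, 110.0], [633.0, 179.0], [690.0, 146.0], [515.0, 80.0]]
nest near bar, z at px: [[0.547, -0.047, 0.044], [0.65, -0.058, 0.051], [0.504, -0.142, 0.042], [0.548, -0.071, 0.051]]
```

The bar nest is visibly higher than I assumed: the rim in the side view is at about 0.05. The nests stand at different heights, so I'll measure each one.

```bash
python3 - <<'E'
from h import *
import pickle
c=pickle.load(open("top.pkl","rb"));s=pickle.load(open("side.pkl","rb"))
N=dict(hx=(.6096,.0775),sq=(.6018,-.0292),bar=(.594,-.1359),cr=(.4872,-.1281),rd=(.503,.085),blank=(.495,-.0215))
w=-.073
for nm,k in(("top",c),("side",s)):
    W=cloud(k)
    for n,(x,y) in N.items():
        d=W[...,:2]-[x,y];lx=np.cos(w)*d[...,0]+np.sin(w)*d[...,1];ly=-np.sin(w)*d[...,0]+np.cos(w)*d[...,1]
        r=np.maximum(abs(lx),abs(ly));
        out=(r<.048)&((abs(lx)>.039)&(abs(ly)>.026)|(abs(ly)>.039)) 
        inn=(abs(lx)<.012)&(abs(ly)<.010)
        print(nm,n,"rim",np.nanmedian(W[out][:,2]).round(4),np.nanstd(W[out][:,2]).round(4),"floor",np.nanmedian(W[inn][:,2]).round(4))
E
```

```text
top hx rim 0.0363 0.0065 floor 0.036
top sq rim 0.0493 0.0022 floor 0.0356
top bar rim 0.0496 0.0022 floor 0.0357
top cr rim 0.0492 0.0022 floor 0.0361
top rd rim 0.0381 0.0071 floor 0.0355
top blank rim 0.0354 0.0023 floor 0.0354
side hx rim 0.0391 0.0059 floor 0.0374
side sq rim 0.0513 0.0009 floor 0.0375
side bar rim 0.0513 0.001 floor 0.0373
side cr rim 0.0515 0.001 floor 0.0371
side rd rim 0.0435 0.0063 floor 0.0372
side blank rim 0.0374 0.0011 floor 0.0377
```

The rims are at about 0.050 and the floors at about 0.036. So the bar is already on the pocket floor (TCP 0.070 minus 0.034). I'll release it and refit the nests at z=0.05.

```bash
H="python3 -m handwheel"
$H '[[[0.01,0,-0.01,0],[0.01,0,-0.01,0],[0.01,0,-0.01,0],[0.01,0,-0.01,0]]]' 55
$H '[[[0.01,0,-0.15,0],[0.01,0,-0.4,0],[0.01,0,-0.6,0],[0.01,0,-0.6,0]]]' | head -2
sed -i 's/z in(.035,.029)/z in(.050,.045)/' joint.py; python3 joint.py
python3 plan.py .5935,.03,.19,.1 .587,.180,.18,.268  .5872,.246,.1,.268 .5872,.246,.034,.268
```

```text
time_s: 13.15
eef_pos: [0.5926, -0.1362, 0.0679]
eef_rot: [-0.0, 0.999, -0.037, -0.0]
wrist_force: [0.0, 0.1, -0.6]
opening: 0.646
grasp_force: 0.0
time_s: 13.65
eef_pos: [0.5972, -0.1374, 0.1926]
grid [ 0.5474 -0.0254 -0.0705  0.1062] 4.992614394058367
joint 0.05 [ 0.5468 -0.0255 -0.0749  0.1053] -13.210844039916992
   hx [16.9445  0.      0.    ] (240, 3)
   sq [ 1.32522e+01  0.00000e+00 -5.00000e-04] (160, 3)
   bar [ 1.43156e+01 -5.00000e-04  0.00000e+00] (160, 3)
   cr [ 8.5662e+00  5.0000e-04 -5.0000e-04] (480, 3)
joint 0.045 [ 0.5473 -0.0254 -0.0742  0.1059] -13.158517837524414
   hx [16.9787  0.      0.    ] (240, 3)
   sq [13.2961  0.      0.    ] (160, 3)
   bar [ 1.39505e+01 -5.00000e-04  0.00000e+00] (160, 3)
   cr [8.5768e+00 5.0000e-04 0.0000e+00] (480, 3)
now [ 0.5972 -0.1374  0.1926] -0.0732 t 13.65 F [0.9 0.2 0.3] op 0.64 gf 0.0
.5935,.03,.19,.1 -> [-0.08, -0.834, 0.013] tw -0.115 rows>= 2.7
.587,.180,.18,.268 -> [0.043, -0.749, 0.05] tw -0.112 rows>= 2.4
.5872,.246,.1,.268 -> [0.088, -0.318, 0.4] tw -0.0 rows>= 1.7
.5872,.246,.034,.268 -> [0.0, 0.0, 0.33] tw -0.0 rows>= 1.1
```

```bash
H="python3 -m handwheel"
$H '[[[-0.02,-0.2,0,-0.03],[-0.04,-0.42,0,-0.06],[-0.06,-0.63,0.01,-0.09],[-0.08,-0.834,0.013,-0.115],[-0.08,-0.834,0.013,-0.115]]]' 75|head -2
$H '[[[0.01,-0.25,0.02,-0.04],[0.03,-0.5,0.04,-0.08],[0.043,-0.749,0.05,-0.112],[0.043,-0.749,0.05,-0.112],[0.043,-0.749,0.05,-0.112],[0.043,-0.749,0.05,-0.112]]]'|head -2
python3 - <<'E'
from h import *
s=ctrl.camera("side");c=ctrl.camera("top")
for n,(x,y,w) in dict(sq=(.587,.246,0.268),hx=(.4485,.358,-.07),cr=(.482,.2455,0.109)).items():
    r,f=fit([s],n,x,y,w,0,.048);print(n,"s",r.round(4),round(f,3))
for nm,k in(("t",c),("s",s)): r,f=fit([k],"bar",.592,-.135,-.0745,.050,.084);print("bar",nm,r.round(4),round(f,3))
E
python3 plan.py .5872,.246,.1,.268 .5872,.246,.034,.268
```

```text
time_s: 14.28
eef_pos: [0.59, 0.0339, 0.1841]
time_s: 15.02
eef_pos: [0.5851, 0.1794, 0.1754]
sq s [0.5866 0.246  0.2519] 0.024
hx s [ 0.4492  0.358  -0.0473] 0.032
cr s [0.4821 0.2452 0.1156] 0.022
bar t [ 0.5923 -0.1359 -0.0697] 0.044
bar s [ 0.5924 -0.1364 -0.1534] 0.089
now [0.5852 0.1796 0.1756] 0.2652 t 15.12 F [ 0.1 -0.9  0.5] op 0.88 gf 0.0
.5872,.246,.1,.268 -> [0.097, -0.318, 0.378] tw -0.002 rows>= 1.6
.5872,.246,.034,.268 -> [0.0, 0.0, 0.33] tw -0.0 rows>= 1.1
```

```bash
H="python3 -m handwheel"
$H '[[[0.03,-0.1,0.12,0],[0.06,-0.2,0.25,0],[0.095,-0.318,0.378,0],[0.095,-0.318,0.5,0],[0.095,-0.318,0.6,0],[0.095,-0.318,0.705,0],[0.095,-0.318,0.705,0],[0.095,-0.318,0.705,0],[0.095,-0.318,0.705,0]]]' |head -2
$H '[[[0,0,0,0],[0,0,0,0],[0,0,0,0],[0,0,0,0],[0,0,0,0],[0,0,0,0]]]' 35
$H '[[[0,0,-0.2,0],[0,0,-0.4,0],[0,0,-0.6,0],[0,0,-0.65,0],[0,0,-0.65,0],[0,0,-0.65,0],[0,0,-0.65,0],[0,0,-0.65,0]]]'
python3 plan.py .593,.11,.165,.09 .5996,-.0293,.13,-.0745  .5996,-.0293,.088,-.0745  .5996,-.0293,.070,-.0745
```

```text
time_s: 16.25
eef_pos: [0.5874, 0.2475, 0.036]
time_s: 17.0
eef_pos: [0.5873, 0.2476, 0.0359]
eef_rot: [-0.0, 0.991, 0.133, 0.001]
wrist_force: [-0.2, -0.5, 5.3]
opening: 0.589
grasp_force: 64.3
time_s: 18.0
eef_pos: [0.5859, 0.2473, 0.1635]
eef_rot: [0.0, 0.991, 0.133, -0.001]
wrist_force: [0.0, 0.4, -1.8]
opening: 0.595
grasp_force: 63.7
now [0.5859 0.2473 0.1635] 0.2672 t 18.0 F [ 0.   0.4 -1.8] op 0.595 gf 63.7
.593,.11,.165,.09 -> [-0.147, 0.671, -0.007] tw 0.118 rows>= 2.2
.5996,-.0293,.13,-.0745 -> [-0.03, 0.697, 0.175] tw 0.11 rows>= 2.3
.5996,-.0293,.088,-.0745 -> [0.0, -0.0, 0.21] tw -0.0 rows>= 0.7
.5996,-.0293,.070,-.0745 -> [0.0, -0.0, 0.09] tw -0.0 rows>= 0.3
```

```bash
H="python3 -m handwheel"
$H '[[[-0.04,0.17,0,0.03],[-0.08,0.34,0,0.06],[-0.11,0.5,0,0.09],[-0.147,0.671,0,0.118],[-0.147,0.671,0,0.118]]]' |head -2
$H '[[[-0.01,0.17,0.04,0.03],[-0.02,0.34,0.08,0.06],[-0.03,0.52,0.12,0.09],[-0.03,0.697,0.17,0.11],[-0.03,0.697,0.17,0.11],[-0.03,0.697,0.17,0.11],[-0.03,0.697,0.17,0.11],[-0.03,0.697,0.17,0.11]]]' |head -2
python3 plan.py .5996,-.0293,.09,-.0745  .5996,-.0293,.070,-.0745
```

```text
time_s: 18.62
eef_pos: [0.5938, 0.1078, 0.1645]
time_s: 19.62
eef_pos: [0.6003, -0.0281, 0.131]
now [ 0.6003 -0.0281  0.131 ] -0.0732 t 19.62 F [ 0.2  0.5 -2.9] op 0.593 gf 63.8
.5996,-.0293,.09,-.0745 -> [-0.003, 0.006, 0.205] tw 0.001 rows>= 0.7
.5996,-.0293,.070,-.0745 -> [0.0, -0.0, 0.1] tw -0.0 rows>= 0.3
```

```bash
H="python3 -m handwheel"
$H '[[[-0.003,0.006,0.07,0.001],[-0.003,0.006,0.14,0.001],[-0.003,0.006,0.2,0.001],[-0.003,0.006,0.22,0.001],[-0.003,0.006,0.24,0.001],[-0.003,0.006,0.26,0.001],[-0.003,0.006,0.28,0.001],[-0.003,0.006,0.295,0.001],[-0.003,0.006,0.305,0.001],[-0.003,0.006,0.305,0.001]]]'
python3 plan.py
```

```text
time_s: 20.88
eef_pos: [0.5995, -0.0304, 0.0718]
eef_rot: [0.0, 0.999, -0.038, -0.0]
wrist_force: [-8.1, 1.8, 13.1]
opening: 0.59
grasp_force: 65.6
now [ 0.5995 -0.0304  0.0718] -0.0759 t 20.88 F [-8.1  1.8 13.1] op 0.59 gf 65.6
```

```bash
H="python3 -m handwheel"
$H '[[[0,0,-0.01,0],[0,0,-0.01,0],[0,0,-0.01,0],[0,0,-0.01,0]]]' 70 |tail -2
$H '[[[0,0,-0.12,0],[0,0,-0.35,0],[0,0,-0.6,0],[0,0,-0.6,0],[0,0,-0.6,0]]]' | head -2
python3 plan.py .53,.15,.19,-.07 .46,.30,.18,-.07
```

```text
opening: 0.821
grasp_force: 0.0
time_s: 22.0
eef_pos: [0.5991, -0.0302, 0.1912]
now [ 0.5991 -0.0302  0.1912] -0.0762 t 22.0 F [-0.3  0.6  0.2] op 0.82 gf 0.0
.53,.15,.19,-.07 -> [-0.413, -0.872, 0.006] tw -0.004 rows>= 3.1
.46,.30,.18,-.07 -> [-0.402, -0.724, 0.05] tw -0.0 rows>= 2.7
```

```bash
H="python3 -m handwheel"
$H '[[[-0.1,-0.22,0,0],[-0.2,-0.44,0,0],[-0.3,-0.66,0,0],[-0.413,-0.872,0,0],[-0.413,-0.872,0,0]]]' 78|head -2
$H '[[[-0.1,-0.18,0.01,0],[-0.2,-0.36,0.02,0],[-0.3,-0.54,0.04,0],[-0.402,-0.724,0.05,0],[-0.402,-0.724,0.05,0],[-0.402,-0.724,0.05,0],[-0.402,-0.724,0.05,0]]]'|head -2
python3 - <<'E'
from h import *
s=ctrl.camera("side");c=ctrl.camera("top")
for n,(x,y,w) in dict(hx=(.4485,.358,-.06),cr=(.482,.2455,0.109)).items():
    r,f=fit([s],n,x,y,w,0,.048);print(n,"s",r.round(4),round(f,3))
r,f=fit([c],"sq",.5995,-.03,-.0745,.050,.084);print("sq",r.round(4),round(f,3))
E
python3 plan.py .4489,.3585,.1,-.065 .4489,.3585,.034,-.065
```

```text
time_s: 22.62
eef_pos: [0.5276, 0.1524, 0.1895]
time_s: 23.5
eef_pos: [0.4619, 0.2991, 0.1813]
hx s [ 0.4489  0.3582 -0.0595] 0.027
cr s [0.4821 0.2453 0.1087] 0.023
sq [ 0.5988 -0.0304 -0.0747] 0.053
now [0.4618 0.2993 0.1815] -0.0779 t 23.6 F [-0.2  0.4  0.4] op 0.912 gf 0.0
.4489,.3585,.1,-.065 -> [-0.087, -0.29, 0.408] tw -0.009 rows>= 1.6
.4489,.3585,.034,-.065 -> [0.0, -0.0, 0.33] tw -0.0 rows>= 1.1
```

```bash
H="python3 -m handwheel"
$H '[[[-0.03,-0.1,0.13,0],[-0.06,-0.2,0.27,-0.009],[-0.087,-0.29,0.4,-0.009],[-0.087,-0.29,0.5,-0.009],[-0.087,-0.29,0.6,-0.009],[-0.087,-0.29,0.735,-0.009],[-0.087,-0.29,0.735,-0.009],[-0.087,-0.29,0.735,-0.009],[-0.087,-0.29,0.735,-0.009]]]' |head -2
$H '[[[0,0,0,0],[0,0,0,0],[0,0,0,0],[0,0,0,0],[0,0,0,0],[0,0,0,0]]]' 40
$H '[[[0,0,-0.2,0],[0,0,-0.4,0],[0,0,-0.6,0],[0,0,-0.65,0],[0,0,-0.65,0],[0,0,-0.65,0],[0,0,-0.65,0],[0,0,-0.65,0]]]'
python3 plan.py .52,.22,.165,-.0745 .6075,.0759,.13,-.0745
```

```text
time_s: 24.72
eef_pos: [0.4494, 0.3599, 0.0361]
time_s: 25.48
eef_pos: [0.4492, 0.3599, 0.036]
eef_rot: [-0.0, 1.0, -0.031, 0.001]
wrist_force: [-0.2, -1.0, 6.5]
opening: 0.637
grasp_force: 65.4
time_s: 26.48
eef_pos: [0.4478, 0.3593, 0.1636]
eef_rot: [0.0, 1.0, -0.031, -0.001]
wrist_force: [0.8, 0.3, -2.2]
opening: 0.637
grasp_force: 64.6
now [0.4478 0.3593 0.1636] -0.0628 t 26.48 F [ 0.8  0.3 -2.2] op 0.637 gf 64.6
.52,.22,.165,-.0745 -> [0.404, 0.672, -0.007] tw 0.008 rows>= 2.5
.6075,.0759,.13,-.0745 -> [0.49, 0.686, 0.175] tw -0.0 rows>= 2.8
```

```bash
H="python3 -m handwheel"
$H '[[[0.08,0.13,0,0],[0.16,0.27,0,0],[0.24,0.4,0,0],[0.32,0.54,0,0],[0.404,0.672,0,0.008],[0.404,0.672,0,0.008]]]' |head -2
$H '[[[0.1,0.14,0.04,0],[0.2,0.28,0.08,0],[0.3,0.42,0.12,0],[0.4,0.56,0.16,0],[0.49,0.686,0.17,0],[0.49,0.686,0.17,0],[0.49,0.686,0.17,0],[0.49,0.686,0.17,0],[0.49,0.686,0.17,0]]]' |head -2
python3 plan.py .6075,.0755,.09,-.0745 .6075,.0759,.070,-.0745
```

```text
time_s: 27.22
eef_pos: [0.5215, 0.2185, 0.1644]
time_s: 28.35
eef_pos: [0.6077, 0.0771, 0.1308]
now [0.6077 0.0771 0.1308] -0.0735 t 28.35 F [-0.5 -0.2 -1.2] op 0.642 gf 64.5
.6075,.0755,.09,-.0745 -> [-0.0, 0.008, 0.204] tw 0.001 rows>= 0.7
.6075,.0759,.070,-.0745 -> [-0.0, -0.002, 0.1] tw -0.0 rows>= 0.3
```

```bash
H="python3 -m handwheel"
$H '[[[0,0.006,0.07,0.001],[0,0.006,0.14,0.001],[0,0.006,0.2,0.001],[0,0.006,0.22,0.001],[0,0.006,0.24,0.001],[0,0.006,0.26,0.001],[0,0.006,0.28,0.001],[0,0.006,0.295,0.001],[0,0.006,0.305,0.001],[0,0.006,0.305,0.001]]]'
python3 plan.py
```

```text
time_s: 29.6
eef_pos: [0.608, 0.075, 0.0719]
eef_rot: [0.0, 0.999, -0.038, 0.0]
wrist_force: [-8.8, 0.1, 13.9]
opening: 0.638
grasp_force: 66.4
now [0.608  0.075  0.0719] -0.076 t 29.6 F [-8.8  0.1 13.9] op 0.638 gf 66.4
```

```bash
H="python3 -m handwheel"
$H '[[[0,0,-0.01,0],[0,0,-0.01,0],[0,0,-0.01,0],[0,0,-0.01,0]]]' 72 |tail -2
$H '[[[0,0,-0.12,0],[0,0,-0.35,0],[0,0,-0.6,0],[0,0,-0.6,0],[0,0,-0.6,0]]]' | head -2
$H '[[[-0.15,-0.2,0,-0.03],[-0.3,-0.4,0,-0.06],[-0.4,-0.55,0.05,-0.1],[-0.5,-0.65,0.1,-0.12],[-0.5,-0.65,0.1,-0.12],[-0.5,-0.65,0.1,-0.12]]]' 84|head -2
python3 - <<'E'
from h import *
s=ctrl.camera("side");c=ctrl.camera("top");
r,f=fit([s],"cr",.482,.2455,.11,0,.048);print("cr s",r.round(4),round(f,3))
r,f=fit([c],"hx",.608,.075,-.0745,.050,.084);print("hx",r.round(4),round(f,3))
E
python3 plan.py .4823,.2455,.12,.11 .4823,.2455,.034,.11
```

```text
opening: 0.847
grasp_force: 0.0
time_s: 30.72
eef_pos: [0.6075, 0.075, 0.1912]
time_s: 31.48
eef_pos: [0.518, 0.2117, 0.1708]
cr s [0.4821 0.2455 0.1293] 0.043
hx [ 0.6076  0.0748 -0.0609] 0.038
now [0.5188 0.2114 0.1715] 0.1024 t 31.57 F [-0.3 -0.4 -0.1] op 0.981 gf 0.0
.4823,.2455,.12,.11 -> [-0.164, -0.188, 0.258] tw -0.005 rows>= 1.1
.4823,.2455,.034,.11 -> [0.0, 0.0, 0.43] tw -0.0 rows>= 1.4
```

```bash
H="python3 -m handwheel"
$H '[[[-0.08,-0.1,0.13,0],[-0.164,-0.188,0.258,-0.005],[-0.164,-0.188,0.258,-0.005],[-0.164,-0.188,0.4,-0.005],[-0.164,-0.188,0.55,-0.005],[-0.164,-0.188,0.685,-0.005],[-0.164,-0.188,0.685,-0.005],[-0.164,-0.188,0.685,-0.005],[-0.164,-0.188,0.685,-0.005]]]' |head -2
$H '[[[0,0,0,0],[0,0,0,0],[0,0,0,0],[0,0,0,0],[0,0,0,0],[0,0,0,0]]]' 50
$H '[[[0,0,-0.2,0],[0,0,-0.4,0],[0,0,-0.6,0],[0,0,-0.65,0],[0,0,-0.65,0],[0,0,-0.65,0],[0,0,-0.65,0],[0,0,-0.65,0]]]'
python3 plan.py .485,.06,.165,.0 .4865,-.1267,.14,-.0745
```

```text
time_s: 32.7
eef_pos: [0.4832, 0.2463, 0.0364]
time_s: 33.45
eef_pos: [0.4826, 0.2465, 0.0362]
eef_rot: [-0.0, 0.998, 0.056, 0.001]
wrist_force: [-1.8, -1.0, 5.8]
opening: 0.755
grasp_force: 67.1
time_s: 34.45
eef_pos: [0.4811, 0.2461, 0.1636]
eef_rot: [0.0, 0.998, 0.056, -0.001]
wrist_force: [-0.9, 0.0, -2.1]
opening: 0.753
grasp_force: 68.1
now [0.4811 0.2461 0.1636] 0.1112 t 34.45 F [-0.9  0.  -2.1] op 0.753 gf 68.1
.485,.06,.165,.0 -> [-0.084, 0.927, -0.007] tw 0.074 rows>= 3.0
.4865,-.1267,.14,-.0745 -> [0.008, 0.934, 0.125] tw 0.05 rows>= 3.0
```

```bash
H="python3 -m handwheel"
$H '[[[-0.02,0.2,0,0.02],[-0.04,0.4,0,0.04],[-0.06,0.6,0,0.06],[-0.08,0.8,0,0.074],[-0.084,0.927,0,0.074],[-0.084,0.927,0,0.074]]]' |head -2
$H '[[[0,0.2,0.04,0.01],[0,0.4,0.08,0.02],[0,0.6,0.12,0.03],[0.005,0.8,0.13,0.04],[0.008,0.934,0.14,0.05],[0.008,0.934,0.14,0.05],[0.008,0.934,0.14,0.05],[0.008,0.934,0.14,0.05],[0.008,0.934,0.14,0.05]]]' |head -2
python3 plan.py .4865,-.1267,.09,-.0745 .4865,-.1267,.070,-.0745
```

```text
time_s: 35.2
eef_pos: [0.4856, 0.0586, 0.1645]
time_s: 36.33
eef_pos: [0.4872, -0.1258, 0.1367]
now [ 0.4872 -0.1258  0.1367] -0.0733 t 36.33 F [ 0.5 -0.  -1. ] op 0.751 gf 68.0
.4865,-.1267,.09,-.0745 -> [-0.003, 0.005, 0.234] tw 0.001 rows>= 0.7
.4865,-.1267,.070,-.0745 -> [0.0, -0.0, 0.1] tw -0.0 rows>= 0.3
```

```bash
H="python3 -m handwheel"
$H '[[[-0.002,0.007,0.08,0.001],[-0.002,0.007,0.16,0.001],[-0.002,0.007,0.23,0.001],[-0.002,0.007,0.25,0.001],[-0.002,0.007,0.27,0.001],[-0.002,0.007,0.29,0.001],[-0.002,0.007,0.31,0.001],[-0.002,0.007,0.325,0.001],[-0.002,0.007,0.335,0.001],[-0.002,0.007,0.335,0.001]]]'
python3 plan.py
```

```text
time_s: 37.58
eef_pos: [0.4867, -0.1281, 0.0721]
eef_rot: [0.0, 0.999, -0.038, -0.0]
wrist_force: [-10.5, 4.0, 23.2]
opening: 0.755
grasp_force: 71.0
now [ 0.4867 -0.1281  0.0721] -0.0758 t 37.58 F [-10.5   4.   23.2] op 0.755 gf 71.0
```

```bash
H="python3 -m handwheel"
$H '[[[0,0,-0.01,0],[0,0,-0.01,0],[0,0,-0.01,0],[0,0,-0.01,0]]]' 83 |tail -2
$H '[[[0,0,-0.12,0],[0,0,-0.35,0],[0,0,-0.6,0],[0,0,-0.8,0],[0,0,-0.8,0]]]' | head -2
$H '[[[-0.2,-0.2,0,0],[-0.4,-0.4,0,0],[-0.5,-0.6,0,0],[-0.6,-0.8,0,0],[-0.6,-0.9,0,0],[-0.6,-0.9,0,0]]]' |head -2
python3 - <<'E'
from h import *
import pickle
s=ctrl.camera("side");c=ctrl.camera("top");pickle.dump((c,s),open("mid.pkl","wb"))
for n,(x,y) in dict(hx=(.608,.075),sq=(.5995,-.030),bar=(.592,-.136),cr=(.4868,-.128)).items():
    r,f=fit([c],n,x,y,-.0745,.050,.084);print(n,r.round(4),round(f,3))
W=cloud(c)
for n,(x,y) in dict(hx=(.608,.075),sq=(.5995,-.030),bar=(.592,-.136),cr=(.4868,-.128)).items():
    m=np.hypot(W[...,0]-x,W[...,1]-y)<.012;print(n,np.nanmedian(W[m][:,2]).round(4))
a=c["color"][140:290,240:490];b=s["color"][130:250,230:440]
cv2.imwrite("pics/p4.png",np.vstack([cv2.resize(a,(500,300),interpolation=2),cv2.resize(b,(500,286),interpolation=2)])[...,::-1])
E
```

```text
opening: 0.972
grasp_force: 0.0
time_s: 38.7
eef_pos: [0.4886, -0.1291, 0.2354]
time_s: 39.45
eef_pos: [0.3798, 0.0616, 0.2306]
hx [ 0.6074  0.0744 -0.0784] 0.037
sq [ 0.5988 -0.0305 -0.0779] 0.052
bar [ 0.5924 -0.1359 -0.0695] 0.042
cr [ 0.4866 -0.128  -0.0816] 0.043
hx 0.0846
sq 0.084
bar 0.0839
cr 0.0836
```

View pics/p4.png

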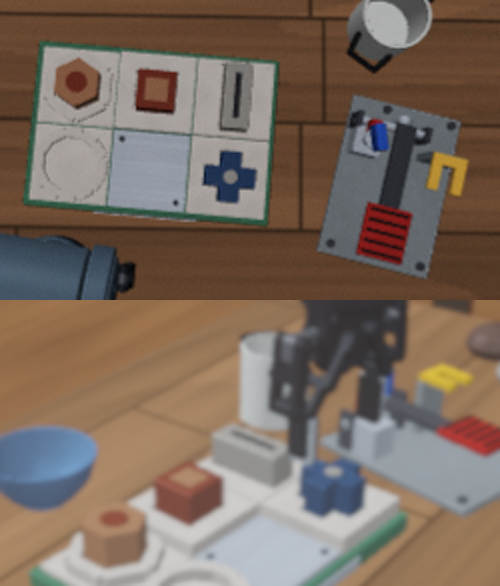

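The crops show all four pieces seated at (78,83), (157,90), (236,97) and (230,177) in the upper panel; their tops at 0.084 match the floor plus 48 mm. The fits are within 2 mm of the nest centres. Now to measure the unit: base plate, pin handle and fork.

```bash
cat > unit.py <<'E'
from h import *
import pickle
c=pickle.load(open("top.pkl","rb"));s=pickle.load(open("side.pkl","rb"))
W=cloud(c)
hsv=lambda k:cv2.cvtColor(k["color"],cv2.COLOR_RGB2HSV)
H=hsv(c)
# base plate via fit: prism 225x155 z0..0.010
import h
P0=h.poly
h.poly=lambda n:[np.array([[.1,.07],[-.125,.07],[-.125,-.085],[.1,-.085]])] if n=="plate" else P0(n)
def masks2(c,name,x,y,z0,z1,pad=14):
    p=proj(c,[[x+dx,y+dy,z] for dx in(-.14,.14) for dy in(-.12,.12) for z in(z0,z1)])
    a=np.floor(p.min(0)).astype(int)-pad;b=np.ceil(p.max(0)).astype(int)+pad
    a=np.maximum(a,0);b=np.minimum(b,[640,400]);return a,cv2.resize(c["color"][a[1]:b[1],a[0]:b[0]],None,fx=S,fy=S,interpolation=cv2.INTER_CUBIC)
om=h.masks;h.masks=masks2
r,f=fit([c],"plate",.50,-.345,-.235,0,.010);print("unit",r.round(4),round(f,3));U=r
h.masks=om
# handle, colour masks
for nm,ks in(("top",[c]),("side",[s]),("both",[c,s])):
    D=[]
    for k in ks:
        a,I=masks(k,"handle",.535,-.308,.091,.123);hh=cv2.cvtColor(I,cv2.COLOR_RGB2HSV)
        D.append((k,a,((hh[...,0]>105)&(hh[...,0]<130)&(hh[...,1]>120)).astype(np.uint8)))
    def cost(v): 
        t=0
        for k,a,m in D: q=sil(k,"handle",*v,.091,.123,a,m.shape);t+=1-(q&m).sum()/max((q|m).sum(),1)
        return t/len(D)
    b=min((minimize(cost,[.535,-.308,w],method="Nelder-Mead",options=dict(initial_simplex=[[.535,-.308,w],[.541,-.308,w],[.535,-.302,w],[.535,-.308,w+.2]],xatol=1e-4,fatol=1e-4)) for w in np.arange(0,3,.4)),key=lambda r:r.fun)
    print("handle",nm,b.x.round(4),round(b.fun,3))
# fork: yellow points from top cloud
for nm,k in(("top",c),("side",s)):
    o=ortho(k,.46,.56,-.46,-.35,.090,.00025);hh=cv2.cvtColor(o,cv2.COLOR_RGB2HSV)
    m=((hh[...,0]>12)&(hh[...,0]<32)&(hh[...,1]>150)&(hh[...,2]>110)).astype(np.uint8)
    cv2.imwrite(f"fk_{nm}.png",m*255);cv2.imwrite(f"fo_{nm}.png",o[...,::-1])
    w=cloud(k);mm=cv2.cvtColor(k["color"],cv2.COLOR_RGB2HSV);y=(mm[...,0]>12)&(mm[...,0]<32)&(mm[...,1]>150)&(mm[...,2]>110)&(abs(w[...,0]-.51)<.05)&(abs(w[...,1]+.4)<.06);print(nm,"fork z pct",np.nanpercentile(w[y][:,2],[50,80,95]).round(4),y.sum())
cv2.imwrite("pics/f1.png",np.hstack([cv2.imread("fo_top.png"),cv2.imread("fo_side.png")])[:400,:880][:, :])
print(cv2.imread("fo_top.png").shape)
im=np.hstack([cv2.imread("fo_top.png"),cv2.imread("fo_side.png")]);cv2.imwrite("pics/f1.png",cv2.resize(im,(792,360)))
E
python3 unit.py
```

```text
unit [ 0.4941 -0.3516 -0.2348] 0.032
handle top [ 0.5399 -0.3172  3.243 ] 0.169
handle side [ 0.5388 -0.3175  2.5541] 0.239
handle both [ 0.5386 -0.3165  0.2248] 0.263
top fork z pct [0.0892 0.0908 0.0926] 236
side fork z pct [0.0907 0.0916 0.0924] 82
(401, 441, 3)
```

View pics/f1.png

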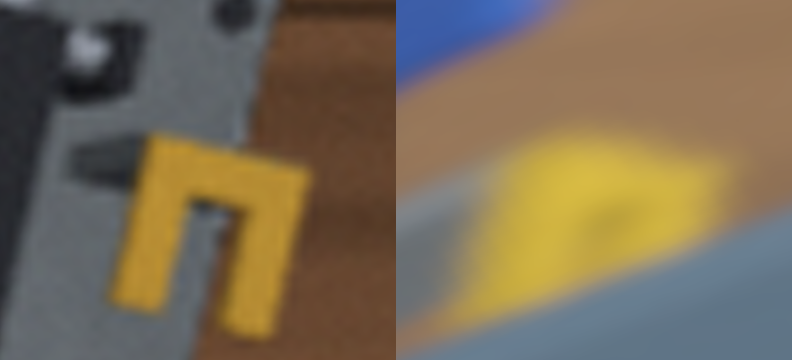

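The left panel (top ortho) shows the fork notch: inner wall midpoint at (219,206), mouth midpoint at (191,320). That puts the seat near (0.493, -0.4085), direction -0.24. I need the handle yaw more exactly.

```bash
python3 - <<'E'
from h import *
import pickle
c0=pickle.load(open("top.pkl","rb"));s0=pickle.load(open("side.pkl","rb"));c,s=pickle.load(open("mid.pkl","rb"))
a=ortho(c0,.505,.575,-.35,-.28,.123,.00018)
x=ortho(s,.46,.56,-.46,-.35,.090,.00025)
p=proj(s0,[[.539,-.317,.1]])[0].astype(int);print(p)
b=s0["color"][p[1]-22:p[1]+22,p[0]-22:p[0]+22]
im=np.hstack([cv2.resize(a,(390,390)),cv2.resize(b,(390,390),interpolation=2)]);cv2.imwrite("pics/h1.png",im[...,::-1])
hh=cv2.cvtColor(x,cv2.COLOR_RGB2HSV)
m=((hh[...,0]>15)&(hh[...,0]<32)&(hh[...,1]>130)&(hh[...,2]>110));print("side yellow centroid",.56-np.nonzero(m)[0].mean()*.00025,-.35-np.nonzero(m)[1].mean()*.00025)
x=ortho(c0,.46,.56,-.46,-.35,.090,.00025);hh=cv2.cvtColor(x,cv2.COLOR_RGB2HSV)
m=((hh[...,0]>12)&(hh[...,0]<32)&(hh[...,1]>150)&(hh[...,2]>110));print("top yellow centroid",.56-np.nonzero(m)[0].mean()*.00025,-.35-np.nonzero(m)[1].mean()*.00025)
E
```

```text
[388 164]
side yellow centroid 0.49156998221193704 -0.40626310358524453
top yellow centroid 0.4958866242740573 -0.41077967176358154
```

View pics/h1.png

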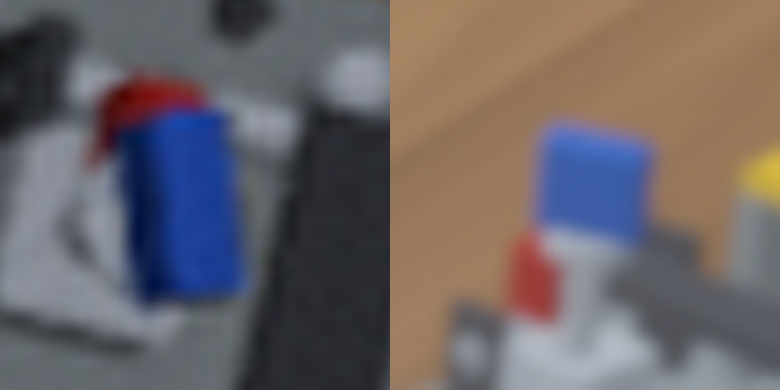

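In the left panel the blue handle's top face is centred at about (204,205), giving pin (0.5385, -0.3168) and long axis yaw +0.095. The red tab behind it is lower. I'll grip across the 14 mm.

```bash
python3 plan.py .47,-.12,.23,.0 .5385,-.3168,.16,.095 .5385,-.3168,.103,.095
```

```text
now [0.3803 0.0603 0.2309] -0.0757 t 39.55 F [ 0.3 -0.2  0.8] op 0.971 gf 0.0
.47,-.12,.23,.0 -> [0.515, 0.865, 0.004] tw -0.05 rows>= 3.2
.5385,-.3168,.16,.095 -> [0.342, 0.984, 0.35] tw -0.063 rows>= 3.5
.5385,-.3168,.103,.095 -> [0.0, 0.0, 0.285] tw -0.0 rows>= 0.9
```

```bash
H="python3 -m handwheel"
$H '[[[0.12,0.2,0,-0.01],[0.24,0.4,0,-0.02],[0.36,0.6,0,-0.03],[0.48,0.8,0,-0.05],[0.515,0.865,0,-0.05],[0.515,0.865,0,-0.05]]]' 45|head -2
$H '[[[0.07,0.2,0.05,-0.02],[0.14,0.4,0.1,-0.03],[0.21,0.6,0.15,-0.05],[0.28,0.8,0.2,-0.063],[0.342,0.984,0.25,-0.063],[0.342,0.984,0.3,-0.063],[0.342,0.984,0.3,-0.063],[0.342,0.984,0.3,-0.063],[0.342,0.984,0.3,-0.063],[0.342,0.984,0.3,-0.063]]]' |head -2
python3 plan.py .5385,-.3168,.13,.095 .5385,-.3168,.103,.095
```

```text
time_s: 40.3
eef_pos: [0.4697, -0.1209, 0.2309]
time_s: 41.55
eef_pos: [0.5386, -0.3163, 0.1724]
now [ 0.5386 -0.3163  0.1724] 0.0939 t 41.55 F [1.  0.1 0.8] op 0.529 gf 0.0
.5385,-.3168,.13,.095 -> [-0.001, 0.003, 0.212] tw -0.001 rows>= 0.7
.5385,-.3168,.103,.095 -> [0.0, 0.0, 0.135] tw -0.0 rows>= 0.4
```

```bash
H="python3 -m handwheel"
$H '[[[0,0.002,0.08,0],[0,0.002,0.16,0],[0,0.002,0.22,0],[0,0.002,0.27,0],[0,0.002,0.31,0],[0,0.002,0.34,0],[0,0.002,0.34,0],[0,0.002,0.34,0],[0,0.002,0.34,0]]]'
python3 plan.py
$H '[[[0,0,0,0],[0,0,0,0],[0,0,0,0],[0,0,0,0],[0,0,0,0],[0,0,0,0],[0,0,0,0]]]' 5
```

```text
time_s: 42.68
eef_pos: [0.5387, -0.3173, 0.1042]
eef_rot: [0.0, 0.999, 0.047, 0.0]
wrist_force: [0.2, 0.8, 0.1]
opening: 0.526
grasp_force: 0.0
now [ 0.5387 -0.3173  0.1042] 0.0933 t 42.67 F [0.2 0.8 0.1] op 0.526 gf 0.0
time_s: 43.55
eef_pos: [0.5385, -0.317, 0.104]
eef_rot: [0.0, 0.999, 0.047, 0.0]
wrist_force: [-0.4, 2.5, 5.1]
opening: 0.15
grasp_force: 60.1
```

```bash
H="python3 -m handwheel"
$H '[[[0,0,-0.03,0],[0,0,-0.08,0],[0,0,-0.13,0],[0,0,-0.19,0],[0,0,-0.25,0],[0,0,-0.25,0],[0,0,-0.25,0]]]'
$H '[[[0,0,-0.07,0],[0,0,-0.14,0],[0,0,-0.2,0],[0,0,-0.2,0],[0,0,-0.2,0],[0,0,-0.2,0]]]'
python3 plan.py .449,-.398,.19,.095
```

```text
time_s: 44.42
eef_pos: [0.5383, -0.317, 0.1536]
eef_rot: [-0.0, 0.999, 0.047, -0.0]
wrist_force: [0.4, 0.1, -2.2]
opening: 0.153
grasp_force: 59.2
time_s: 45.18
eef_pos: [0.5381, -0.3167, 0.193]
eef_rot: [-0.0, 0.999, 0.047, -0.0]
wrist_force: [-0.1, -0.3, -2.1]
opening: 0.157
grasp_force: 59.2
now [ 0.5381 -0.3167  0.193 ] 0.0933 t 45.17 F [-0.1 -0.3 -2.1] op 0.157 gf 59.2
.449,-.398,.19,.095 -> [-0.481, 0.363, 0.015] tw -0.001 rows>= 1.9
```

```bash
H="python3 -m handwheel"
$H '[[[-0.1,0.07,0,0],[-0.2,0.15,0,0],[-0.3,0.22,0,0],[-0.4,0.3,0,0],[-0.481,0.363,0,0],[-0.481,0.363,0,0],[-0.481,0.363,0,0],[-0.481,0.363,0,0],[-0.481,0.363,0,0]]]'
python3 plan.py .449,-.398,.117,.095
python3 - <<'E'
from h import *
c=ctrl.camera("top");s=ctrl.camera("side")
p=proj(c,[[.47,-.40,.1]])[0].astype(int);q=proj(s,[[.47,-.40,.1]])[0].astype(int);print(p,q)
a=c["color"][p[1]-35:p[1]+35,p[0]-35:p[0]+35];b=s["color"][q[1]-35:q[1]+35,q[0]-35:q[0]+35]
cv2.imwrite("pics/q1.png",np.hstack([cv2.resize(a,(400,400),interpolation=2),cv2.resize(b,(400,400),interpolation=2)])[...,::-1])
E
```

```text
time_s: 46.3
eef_pos: [0.4499, -0.3978, 0.1937]
eef_rot: [-0.0, 0.999, 0.047, 0.0]
wrist_force: [0.3, 0.2, -0.8]
opening: 0.153
grasp_force: 59.3
now [ 0.4499 -0.3978  0.1937] 0.0943 t 46.3 F [ 0.3  0.2 -0.8] op 0.153 gf 59.3
.449,-.398,.117,.095 -> [-0.004, 0.001, 0.383] tw -0.0 rows>= 1.2
[461 235] [423 161]
```

View pics/q1.png

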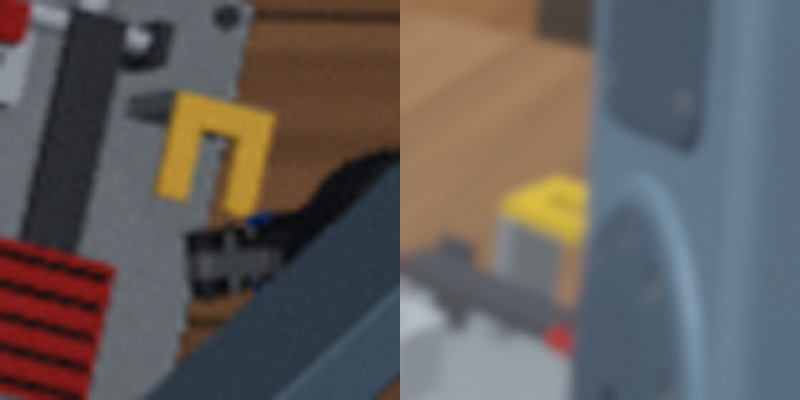

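The top crop shows the gripper and blue handle at (250,260), just before the notch mouth at (205,200), in line with the notch. I'll descend, then slide in.

```bash
H="python3 -m handwheel"
$H '[[[-0.004,0.001,0.1,0],[-0.004,0.001,0.2,0],[-0.004,0.001,0.3,0],[-0.004,0.001,0.36,0],[-0.004,0.001,0.39,0],[-0.004,0.001,0.39,0],[-0.004,0.001,0.39,0],[-0.004,0.001,0.39,0]]]'
python3 plan.py .471,-.4032,.114,.095 .493,-.4085,.114,.095
```

```text
time_s: 47.4
eef_pos: [0.4489, -0.399, 0.1165]
eef_rot: [0.001, 0.999, 0.047, 0.0]
wrist_force: [1.6, 0.2, -1.2]
opening: 0.147
grasp_force: 59.2
now [ 0.4489 -0.399   0.1165] 0.0933 t 47.4 F [ 1.6  0.2 -1.2] op 0.147 gf 59.2
.471,-.4032,.114,.095 -> [0.108, 0.031, 0.012] tw -0.001 rows>= 0.4
.493,-.4085,.114,.095 -> [0.107, 0.037, -0.0] tw -0.0 rows>= 0.4
```

```bash
H="python3 -m handwheel"
$H '[[[0.04,0.01,0.005,0],[0.075,0.02,0.01,0],[0.108,0.031,0.012,0],[0.108,0.031,0.012,0],[0.108,0.031,0.012,0],[0.108,0.031,0.012,0]]]'
python3 plan.py .493,-.4085,.114,.095
```

```text
time_s: 48.15
eef_pos: [0.4705, -0.4027, 0.1132]
eef_rot: [-0.0, 0.999, 0.047, -0.0]
wrist_force: [-0.1, -0.1, -1.8]
opening: 0.158
grasp_force: 59.2
now [ 0.4705 -0.4027  0.1132] 0.0932 t 48.15 F [-0.1 -0.1 -1.8] op 0.158 gf 59.2
.493,-.4085,.114,.095 -> [0.109, 0.039, -0.004] tw -0.001 rows>= 0.4
```

```bash
H="python3 -m handwheel"
$H '[[[0.04,0.014,0,0],[0.08,0.028,0,0],[0.112,0.039,0,0],[0.112,0.039,0,0],[0.112,0.039,0,0],[0.112,0.039,0,0],[0.112,0.039,0,0]]]'
python3 plan.py .493,-.4085,.109,.095
```

```text
time_s: 49.02
eef_pos: [0.4935, -0.4084, 0.1133]
eef_rot: [-0.0, 0.999, 0.047, -0.0]
wrist_force: [-0.3, 0.1, -1.4]
opening: 0.151
grasp_force: 59.2
now [ 0.4935 -0.4084  0.1133] 0.0931 t 49.02 F [-0.3  0.1 -1.4] op 0.151 gf 59.2
.493,-.4085,.109,.095 -> [-0.003, 0.0, 0.021] tw -0.001 rows>= 0.1
```

```bash
H="python3 -m handwheel"
$H '[[[0,0,0.008,0],[0,0,0.015,0],[0,0,0.022,0],[0,0,0.022,0],[0,0,0.022,0]]]'
$H '[[[0,0,0.004,0],[0,0,0.008,0],[0,0,0.008,0],[0,0,0.008,0]]]'
```

```text
time_s: 49.65
eef_pos: [0.4937, -0.4084, 0.1091]
eef_rot: [0.0, 0.999, 0.047, -0.0]
wrist_force: [-1.1, 1.5, 2.0]
opening: 0.152
grasp_force: 59.5
time_s: 50.15
eef_pos: [0.4937, -0.4085, 0.109]
eef_rot: [0.0, 0.999, 0.047, -0.0]
wrist_force: [-4.0, 4.3, 11.6]
opening: 0.153
grasp_force: 61.1
```

```bash
H="python3 -m handwheel"
$H '[[[0,0,-0.008,0],[0,0,-0.008,0],[0,0,-0.008,0],[0,0,-0.008,0]]]' 35 |tail -3
$H '[[[0,0,-0.05,0],[0,0,-0.15,0],[0,0,-0.35,0],[0,0,-0.55,0],[0,0,-0.55,0]]]'
$H '[[[-0.3,-0.2,0,0],[-0.6,-0.4,0,0],[-0.8,-0.7,0,0],[-0.8,-0.9,0,0],[-0.8,-0.9,0,0]]]' 0 |head -2
python3 plan.py
python3 - <<'E'
from h import *
import pickle
c=ctrl.camera("top");s=ctrl.camera("side");pickle.dump((c,s),open("park.pkl","wb"))
p=proj(c,[[.47,-.38,.1]])[0].astype(int);q=proj(s,[[.48,-.38,.1]])[0].astype(int)
a=c["color"][p[1]-40:p[1]+40,p[0]-40:p[0]+40];b=s["color"][q[1]-40:q[1]+40,q[0]-40:q[0]+40]
cv2.imwrite("pics/q2.png",np.hstack([cv2.resize(a,(400,400),interpolation=2),cv2.resize(b,(400,400),interpolation=2)])[...,::-1])
W=cloud(c);H=cv2.cvtColor(c["color"],cv2.COLOR_RGB2HSV)
m=(H[...,0]>105)&(H[...,0]<130)&(H[...,1]>140)&(abs(W[...,0]-.493)<.04)&(abs(W[...,1]+.41)<.04)&(W[...,2]>.11);print(m.sum(),np.nanmedian(W[m],axis=0))
r=(H[...,1]>150)&((H[...,0]<8)|(H[...,0]>172))&(abs(W[...,0]-.414)<.05)&(abs(W[...,1]+.332)<.05);print("pad",np.nanmean(W[r],axis=0).round(4),np.nanmedian(W[r][:,2]))
E
```

```text
wrist_force: [-0.1, 1.1, 0.6]
opening: 0.409
grasp_force: 0.0
time_s: 51.28
eef_pos: [0.4957, -0.4106, 0.2256]
eef_rot: [0.004, 0.999, 0.047, 0.003]
wrist_force: [-0.8, 0.1, 0.6]
opening: 0.413
grasp_force: 0.0
time_s: 51.9
eef_pos: [0.3159, -0.2405, 0.2183]
now [ 0.3159 -0.2405  0.2183] 0.0946 t 51.9 F [ 0.1 -0.9  1.1] op 0.001 gf 0.0
90 [ 0.49424526 -0.40442476  0.12661526]
pad [ 0.4162 -0.3315  0.0674] 0.0677003776942624
```

View pics/q2.png

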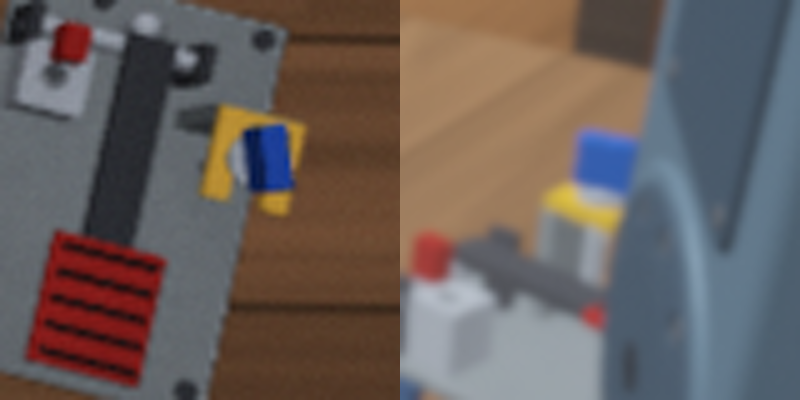

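The crops show the pin hanging upright in the fork ((265,160) left, (600,165) right), the bore empty and the treadle up with its pad at (95,310). Now I'll press with closed fingers at pad centre (0.413, -0.332).

```bash
H="python3 -m handwheel"; python3 plan.py .413,-.332,.11,.095
$H '[[[0.12,0.13,0.05,0],[0.24,0.26,0.1,0],[0.36,0.38,0.2,0],[0.44,0.502,0.35,0],[0.44,0.502,0.5,0],[0.44,0.502,0.54,0],[0.44,0.502,0.54,0],[0.44,0.502,0.54,0],[0.44,0.502,0.54,0]]]' 0
python3 plan.py .413,-.332,.035,.095
```

```text
now [ 0.3179 -0.2442  0.2197] 0.0939 t 52.0 F [ 0.5 -1.7 -0.3] op -0.004 gf 0.0
.413,-.332,.11,.095 -> [0.432, 0.482, 0.548] tw -0.001 rows>= 2.7
time_s: 53.12
eef_pos: [0.4152, -0.3366, 0.1123]
eef_rot: [0.001, 0.999, 0.047, 0.001]
wrist_force: [0.4, 0.8, 0.5]
opening: 0.001
grasp_force: 0.0
now [ 0.4152 -0.3366  0.1123] 0.0934 t 53.12 F [0.4 0.8 0.5] op 0.001 gf 0.0
.413,-.332,.035,.095 -> [-0.009, -0.024, 0.386] tw -0.001 rows>= 1.2
```

```bash
H="python3 -m handwheel"
$H '[[[-0.009,-0.02,0.08,0],[-0.009,-0.02,0.14,0],[-0.009,-0.02,0.19,0],[-0.009,-0.02,0.24,0],[-0.009,-0.02,0.29,0],[-0.009,-0.02,0.33,0],[-0.009,-0.02,0.36,0],[-0.009,-0.02,0.38,0],[-0.009,-0.02,0.395,0],[-0.009,-0.02,0.395,0]]]'
python3 plan.py
```

```text
time_s: 54.38
eef_pos: [0.4123, -0.3318, 0.0336]
eef_rot: [-0.001, 0.999, 0.047, -0.001]
wrist_force: [-8.7, 8.8, 26.3]
opening: -0.002
grasp_force: 14.1
now [ 0.4123 -0.3318  0.0336] 0.0939 t 54.38 F [-8.7  8.8 26.3] op -0.002 gf 14.1
```

```bash
H="python3 -m handwheel"
$H '[[[0,0,0.006,0],[0,0,0.006,0],[0,0,0.006,0],[0,0,0.006,0]]]'
```

```text
time_s: 54.88
eef_pos: [0.4124, -0.3319, 0.0333]
eef_rot: [-0.0, 0.999, 0.047, -0.001]
wrist_force: [-11.0, 10.0, 34.5]
opening: 0.004
grasp_force: 18.4
```

```bash
H="python3 -m handwheel"
$H '[[[0,0,-0.04,0],[0,0,-0.08,0],[0,0,-0.12,0],[0,0,-0.16,0],[0,0,-0.2,0],[0,0,-0.26,0],[0,0,-0.4,0],[0,0,-0.6,0],[0,0,-0.8,0],[0,0,-0.8,0]]]'
$H '[[[-0.25,-0.15,0,0],[-0.3,-0.4,0,0],[-0.3,-0.7,0,0],[-0.3,-0.9,0,0],[-0.3,-0.9,0,0],[-0.3,-0.9,0,0],[-0.3,-0.9,0,0],[-0.3,-0.9,0,0]]]' |head -2
python3 - <<'E'
from h import *
c=ctrl.camera("top")
cv2.imwrite("pics/end.png",cv2.resize(c["color"][130:290,150:490],None,fx=2.3,fy=2.3,interpolation=2)[...,::-1])
for n,(x,y) in dict(hx=(.608,.075),sq=(.5995,-.030),bar=(.592,-.136),cr=(.4868,-.128)).items():
    r,f=fit([c],n,x,y,-.0745,.050,.084);print(n,r.round(4),round(f,3))
W=cloud(c);H=cv2.cvtColor(c["color"],cv2.COLOR_RGB2HSV)
m=(H[...,0]>105)&(H[...,0]<130)&(H[...,1]>140)&(abs(W[...,0]-.493)<.04)&(abs(W[...,1]+.41)<.04)&(W[...,2]>.11);print("pin",m.sum(),np.nanmedian(W[m],axis=0))
r=(H[...,1]>150)&((H[...,0]<8)|(H[...,0]>172))&(abs(W[...,0]-.414)<.05)&(abs(W[...,1]+.332)<.05);print("pad",np.nanmean(W[r],axis=0).round(4))
E
```

```text
time_s: 56.12
eef_pos: [0.414, -0.3341, 0.1944]
eef_rot: [0.003, 0.999, 0.047, 0.002]
wrist_force: [-0.6, -0.0, -0.8]
opening: -0.005
grasp_force: 0.0
time_s: 57.12
eef_pos: [0.3359, -0.1592, 0.1905]
hx [ 0.6074  0.0744 -0.0734] 0.036
sq [ 0.5984 -0.0306 -0.0794] 0.052
bar [ 0.5925 -0.1362 -0.0792] 0.039
cr [ 0.4864 -0.128  -0.0839] 0.045
pin 92 [ 0.49433757 -0.40467308  0.12685911]
pad [ 0.4163 -0.3316  0.0675]
```

View pics/end.png

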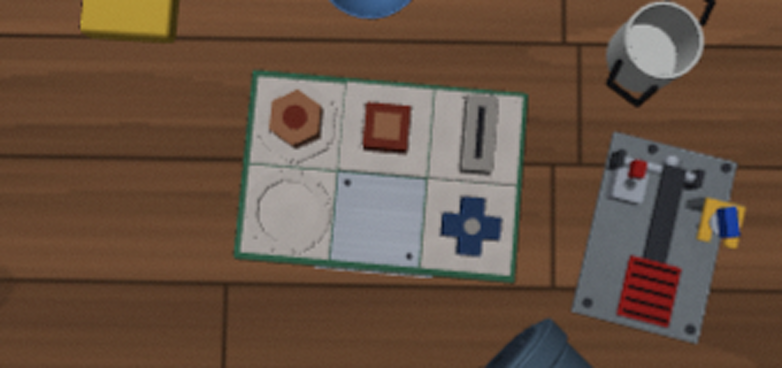

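The last picture shows the pieces in their nests at (295,118), (387,127), (479,132) and (471,225). The pin is in the fork at (728,222), the treadle is back up at (650,290), and the pot, bowl and sponge have not moved. Handing in.

```bash
python3 -c "
from bench import ctrl
print(ctrl.hand_in())"
```

```text
the job is handed in; nothing more can be done
None
```

I handed the job in at about 57 s: the four pieces present are down in their nests (the round one is absent), the pin is parked in the fork, and the treadle was pressed to its stop and sprang back; no verdict was returned.

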